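# Fill the jar with caps and hang up the scoop

## Task

Pick up the steel scoop with its five caps and, without losing any, tip all five through the funnel into the jar it stands in, freeing any that jam on the way. Then hang the empty scoop on the upper bar of the drying rail by the hooked lip at its back and let go of it. Leave the funnel seated in the upright jar, and do not disturb the spare jar, the bottles or the cartons.

Things in the scene. Friction and masses are not known exactly. Their poses are not given: they have to be found in the camera images.
- scoop: steel hand scoop, about 0.16 kg, starting level on the table: floor 110 mm long (x), 64 mm wide (y), 3 mm thick; open nose (no sill) at x = +55 mm; 3 mm side walls 40 mm high (22 mm over the last 25 mm at the nose); back wall 60 mm high at x = -52 to -55 mm. A hooked lip behind it (see scoop_hook) and a handle leaning back (see scoop_grip). Origin: centre of the underside, z up
- scoop_grip (a point): grip point of the black flat handle, (-118, 0, 125) mm in the scoop frame, axes as the scoop's. The handle is 10 mm thick, 30 mm wide (y), 125 mm long and rises from (x, z) = (-60, 56) mm along (-0.643, 0, 0.766), leaning 40 degrees back from vertical; this point is 90 mm up it. It can be pinched front and back by a tool tilted to point along (0.643, 0, -0.766)
- scoop_hook (a point): middle of the hook slot, on the underside of its bridge, (-67, 0, 57) mm in the scoop frame, axes as the scoop's. The 64 mm wide lip makes a hook open downward: a 3 mm bridge at z = 57 to 60 mm runs from the back wall to x = -82 mm, then turns down to z = 34 mm; slot 24 mm wide (x = -55 to -79 mm), 23 mm deep
- scoop_lip (a point): middle of the scoop's nose edge, top of the floor, at (55, 0, 3) mm in the scoop frame; axes as the scoop's
- jar: clear straight jar, loose, 0.45 kg, 76 mm across, 68 mm inside, 110 mm tall, floor 6 mm thick; the funnel stands in it. Origin at the centre of its underside, z up
- funnel: loose steel funnel, 0.15 kg, hanging in the jar's mouth on six ribs; mouth 150 mm across, cone 75 mm high, stem 58 mm across outside and 52 mm inside, 35 mm long, wall 3 mm. Origin at the centre of the stem's lower end (75 mm above the jar's underside); z up; its mouth is 110 mm above its origin (185 mm above the table)
- cap0: a chunky black screw cap with a thin brass band, a cylinder 24 mm across and 20 mm tall, 12 g; starts standing in the scoop; origin at its centre, z along its axis
- cap1: a chunky black screw cap with a thin brass band, a cylinder 24 mm across and 20 mm tall, 12 g; starts standing in the scoop; origin at its centre, z along its axis
- cap2: a chunky black screw cap with a thin brass band, a cylinder 24 mm across and 20 mm tall, 12 g; starts standing in the scoop; origin at its centre, z along its axis
- cap3: a chunky black screw cap with a thin brass band, a cylinder 24 mm across and 20 mm tall, 12 g; starts standing in the scoop; origin at its centre, z along its axis
- cap4: a chunky black screw cap with a thin brass band, a cylinder 24 mm across and 20 mm tall, 12 g; starts standing in the scoop; origin at its centre, z along its axis
- rail: fixed drying rail: grey base plate 110 x 190 x 12 mm, two 14 mm posts at y = -85 and +85 mm, 210 mm high, joined by two steel bars along y, 12 mm thick, one straight above the other, centres 200 and 152 mm above the table. Origin: centre of the base's underside. The scoop may hang to either side; hung, it leans a little nose down, back wall against the lower bar
- rail_bar (a point): middle of the upper bar's axis, 200 mm above the table; axes as the rail's, y along the bar
- spare_jar: bystander: a jar just like the other, without funnel; origin at the centre of its underside
- bottle_a: bystander: amber dropper bottle, 34 mm across, 108 mm tall; origin at the centre of its underside
- bottle_b: bystander: as bottle_a
- cartons: bystander: stack of three white printed cartons, about 110 x 65 x 54 mm; origin at the centre of the underside

How it is judged:
On the way, in this order (a step that is already met when the one before it is completed fails the run):
1. the scoop, with all five caps in it, is held up at the funnel (x of cap0 in the frame of scoop between -0.055 and 0.062 m and z of cap0 in the frame of scoop between 0 and 0.06 m and y of cap0 in the frame of scoop between -0.033 and 0.033 m and x of cap1 in the frame of scoop between -0.055 and 0.062 m and z of cap1 in the frame of scoop between 0 and 0.06 m and y of cap1 in the frame of scoop between -0.033 and 0.033 m and x of cap2 in the frame of scoop between -0.055 and 0.062 m and z of cap2 in the frame of scoop between 0 and 0.06 m and y of cap2 in the frame of scoop between -0.033 and 0.033 m and x of cap3 in the frame of scoop between -0.055 and 0.062 m and z of cap3 in the frame of scoop between 0 and 0.06 m and y of cap3 in the frame of scoop between -0.033 and 0.033 m and x of cap4 in the frame of scoop between -0.055 and 0.062 m and z of cap4 in the frame of scoop between 0 and 0.06 m and y of cap4 in the frame of scoop between -0.033 and 0.033 m and horizontal distance between scoop_lip and funnel below 0.11 m and z of scoop_lip in the frame of funnel above 0.06 m), for 0.05 s.
2. all five caps lie in the jar, below the funnel (horizontal distance between each of cap0, cap1, cap2, cap3, cap4 and jar below 0.034 m and z of cap0 in the frame of jar between 0 and 0.078 m and z of cap1 in the frame of jar between 0 and 0.078 m and z of cap2 in the frame of jar between 0 and 0.078 m and z of cap3 in the frame of jar between 0 and 0.078 m and z of cap4 in the frame of jar between 0 and 0.078 m), for 0.2 s.
At the end, for the whole second after the job is handed in: five caps in the jar, centres under 78 mm above its underside; jar upright (0.1 rad) with the funnel seated (12 mm, 0.2 rad); scoop at rest, hook slot's middle 0-16 mm above the upper bar's axis, within 16 mm across and 55 mm along it, square to 0.25 rad, leaning under 0.5 rad (all of step 2 and angle between jar's own z axis and vertical below 0.1 rad and angle between funnel's own z axis and vertical below 0.2 rad and horizontal distance between funnel and jar below 0.012 m and z of funnel in the frame of jar below 0.085 m and height (world z) of jar below 0.01 m and x of scoop_hook in the frame of rail_bar between -0.016 and 0.016 m and y of scoop_hook in the frame of rail_bar between -0.055 and 0.055 m and z of scoop_hook in the frame of rail_bar between 0 and 0.016 m and angle between the y axis of scoop and the y axis of rail, either way round below 0.25 rad and angle between scoop's own z axis and vertical below 0.5 rad and linear speed of scoop below 0.03 m/s); the robot touches nothing.
It fails at once if the spare jar is moved more than 25 mm or tipped (distance of spare_jar from where it was at the start of the episode above 0.025 m or angle between spare_jar's own z axis and vertical above 0.4 rad).
It fails at once if a dropper bottle is moved more than 25 mm or tipped (distance of bottle_a from where it was at the start of the episode above 0.025 m or angle between bottle_a's own z axis and vertical above 0.4 rad).
It fails at once if a dropper bottle is moved more than 25 mm or tipped (distance of bottle_b from where it was at the start of the episode above 0.025 m or angle between bottle_b's own z axis and vertical above 0.4 rad).
It fails at once if the stack of cartons is moved more than 25 mm or tipped (distance of cartons from where it was at the start of the episode above 0.025 m or angle between cartons's own z axis and vertical above 0.4 rad).
It also fails if it takes over 61 s, if anything falls off the work surface, if the arm or the gripper's body presses on something with over 40 N, if the wrist force passes 120 N, or if a joint passes its speed limit or range.

## Robot

A 6-joint arm with a two-finger parallel gripper is mounted at the origin on the work surface. World frame = base frame: x ahead of the robot, y to its left, z up, the work surface at z = 0. Lengths are in m, angles in rad, forces in N, time in s.
With the tool pointing down it reaches from about 0.25 to 0.775 m from the base axis. Payload 4 kg.
Tool frame: the origin (TCP) lies midway between the tips of the shut fingers; the grasp point (between the pads) lies 19 mm behind it (grip_point_offset is the distance from the TCP to the grasp point, in m); z points along the fingers, y is the line along which they close (so a half turn about z gives the same grasp; the last joint's range is limited). The gripper opens to 94 mm and grips with 3 to 60 N. Pads are 16 mm wide; open, the fingers measure 119 mm over their backs; the gripper's body (75 mm by 177 mm) begins 78 mm behind the grasp point.
Start: joints at [-1.433, 0.087, 1.371, -0, 1.684, -0.103], TCP at [0.131, -0.534, 0.206] pointing down, gripper open.
Joint ranges: [-3.1, 3.1], [-0.76, 2.03], [0.27, 2.55], [-1.08, 4.22], [0.17, 2.65], [-2.57, 2.57]. Speed limits (rad/s): [2.79, 2.79, 3.14, 3.14, 3.14, 3.14].

## Interface

Orientations are given as [roll, pitch, yaw] about the fixed x, y, z axes, in that order (R = Rz(yaw) Ry(pitch) Rx(roll)).
In Python, from bench import * gives the robot as it stands.
- The arm moves only by the tool carry_out, never from a script. Its argument "commands" is a list of rows, each a list of 6 numbers: the shift along the tool's x, y, z in m, then the turn, a rotation vector about the tool's x, y, z in rad. In form: [[tx, ty, tz, rx, ry, rz], ...]. A call has exactly 5 rows; each row is the pose to reach, as a shift and turn from the pose commanded when the call began, along the tool's axes at that moment; what a row does not reach only later rows make up. A row lasts 1/10 s, in which the tool goes at most 50 mm and 8.59 degrees, less where a joint would pass 70% of its speed; a pose out of reach is approached as far as the arm can. A call with a gripper value outside its range is refused whole. "jaw" is the opening, from 0 (shut) to 1 (fully open), set as the call begins (left out, the last holds). The fingers move at their own pace and stop on an object; the grip force is fixed at half the most. Time passes only in rows, so rows that repeat a pose let the fingers close, or fill a call up. It gives the time, the measured TCP pose, the force, the opening and the grip force at its end, in the units of the state.
- get_obs(): the state, without advancing time (a new reading comes with each control period).
- snapshot(name): name is "scene" or "top"; returns a dict with "img" (400x640x3 uint8, red, green, blue), "range_z" (400x640 float32, m along the optical axis (not along the pixel's ray), 0 where there is no reading), "fx", "fy", "cx", "cy" (pixels), "R" (3x3) and "t" (3): a world point X has camera coordinates R X + t. Camera axes: x right, y down, z forward; pixel columns grow to the right and rows downward; lengths in m; the calibration is good to about 2 mm. A picture is of the moment at which its call begins.
- close_job(): hands the job in; it is judged then, once.
The state is a dict: "time": time; "joint_positions": joint angles; "qvel": joint speeds; "joint_torque": joint torques, N m; "tool_pos": TCP position; "ee_rot": TCP orientation; "wrist_force": force on the tool from outside, world axes, zero at the start; "wrist_torque": the same for the moment, N m; "width": finger opening in m; "finger_force": force on a finger pad.
Only numpy, scipy, OpenCV 4.12 (cv2) and the standard library are available. Lean on these libraries where they do the work, as an engineer would, in place of code of your own. Each camera call takes 0.05 s, during which the arm holds its last target. There are 200 camera calls.

## Working session

There is one attempt and no reset: what is moved stays moved. The work goes in short steps, Python scripts to look and compute and a tool call to move; the robot and the scene stay as the last step left them, time stands still between calls to the robot, and variables do not carry over. Pictures are saved under pics/ and viewed, at most 10 in all, crops included, and the job is handed in when it is done.

Besides the shell and the picture viewer there is one more tool, called after "Emit:" as name(argument=value, ...), one argument or row to a line, values as JSON. carry_out: Moves the arm, as the interface text tells. Its arguments: {"type":"object","properties":{"commands":{"type":"array","items":{"type":"array","items":{"type":"number"}}},"jaw":{"type":"number"}},"required":["commands"]}

```bash
ls; mkdir -p pics
python3 - <<'E'
from bench import *
import cv2,numpy as np
print(get_obs())
for n in("scene","top"):
    s=snapshot(n); np.savez(f"{n}0.npz",**s)
    cv2.imwrite(f"pics/{n}0.png",s["img"][:,:,::-1])
    R=np.array(s["R"]);t=np.array(s["t"]);print(n,s["fx"],s["fy"],s["cx"],s["cy"],R.round(3).tolist(),(-R.T@t).round(3))
E
```

```text
pics
{'time': 0.0, 'joint_positions': array([-1.43313852e+00,  8.79414448e-02,  1.37225676e+00,  1.17951653e-07,
        1.68358788e+00, -1.03093736e-01]), 'qvel': array([ 0.00018716,  0.0010213 ,  0.0003362 ,  0.00137112, -0.00070062,
       -0.00132988]), 'joint_torque': array([-3.34565848e-04, -3.40188289e+01, -3.02427399e+01,  7.18614995e-02,
        3.31228820e-02, -1.74523993e-04]), 'tool_pos': array([ 0.13106089, -0.5335897 ,  0.20431032]), 'ee_rot': array([-3.13941087e+00, -2.25845926e-04,  2.40751311e-01]), 'wrist_force': array([-0.00363584,  1.29970681, -0.43040347]), 'wrist_torque': array([-0.00755715,  0.02562607, -0.04699566]), 'finger_force': 0.0, 'width': 0.09424332205472978}
scene 474.67588238022284 474.67588238022284 315.19043124380767 192.54480849533226 [[-0.524, 0.852, -0.012], [0.723, 0.438, -0.534], [-0.45, -0.289, -0.845]] [1.122 0.338 1.106]
top 468.81729495332115 468.81729495332115 311.87443760054265 204.81327321241076 [[0.002, -1.0, 0.001], [-0.992, -0.002, -0.128], [0.128, -0.001, -0.992]] [0.477 0.025 1.32 ]
```

View pics/scene0.png

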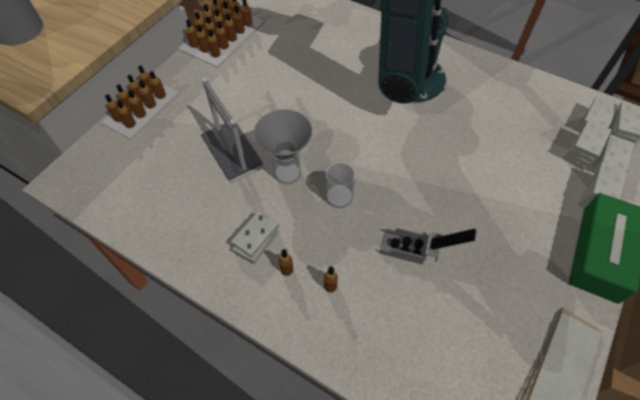

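View pics/top0.png

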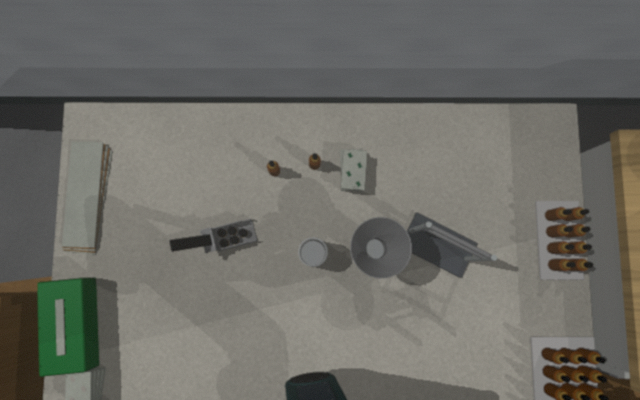

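The scene view shows the rail at (230,130), the funnel in its jar at (285,145), the spare jar at (340,185), and the scoop at (410,243) with its handle toward (475,237). The cartons are at (255,235) and the bottles at (286,262) and (330,280). In the top view (right = -y, up = +x) the scoop is at (235,236) with its handle at (190,243), the spare jar at (313,253), the funnel at (381,248) and the rail at (450,245).

```bash
cat > h.py <<'E'
import numpy as np,cv2
def cloud(s):
    v,u=np.indices(s["range_z"].shape);d=s["range_z"].astype(float)
    c=np.stack([(u-s["cx"])/s["fx"]*d,(v-s["cy"])/s["fy"]*d,d],-1)
    return (c-s["t"])@s["R"]
def ray(s,u,v,z):
    R=np.array(s["R"]);C=-R.T@s["t"];d=R.T@np.array([(u-s["cx"])/s["fx"],(v-s["cy"])/s["fy"],1.])
    return C+d*(z-C[2])/d[2]
def proj(s,X):
    c=np.asarray(s["R"])@np.asarray(X)+s["t"];return np.array([s["fx"]*c[0]/c[2]+s["cx"],s["fy"]*c[1]/c[2]+s["cy"]])
def load(n): return dict(np.load(n))
E
python3 - <<'E'
from h import *
for n in("top0.npz","scene0.npz"):
    s=load(n);P=cloud(s);m=(s["range_z"]>0)
    tab=m&(abs(P[...,2])<.03)&(P[...,0]>.3)&(P[...,0]<.8)&(abs(P[...,1])<.5);print(n,"table z",np.median(P[tab][:,2]),P[tab][:,2].std())
    o=(m&(P[...,2]>.012)&(P[...,0]>.2)&(P[...,0]<.8)&(abs(P[...,1])<.5)).astype(np.uint8)
    k,l,st,c=cv2.connectedComponentsWithStats(o)
    for i in range(1,k):
        if st[i,4]<60: continue
        q=P[l==i];print(i,st[i].tolist(),"mean",q.mean(0).round(3),"min",q.min(0).round(3),"max",q.max(0).round(3))
s=load("top0.npz");P=cloud(s)
# funnel rim: edge of the funnel component near z .185
for n in("top0.npz","scene0.npz"):
    s=load(n);P=cloud(s);q=P[(P[...,2]>.172)&(P[...,2]<.195)&(P[...,1]<.05)&(P[...,1]>-.27)&(P[...,0]>.25)&(P[...,0]<.6)]
    (cx,cy),r=cv2.minEnclosingCircle(q[:,:2].astype(np.float32));A=np.c_[2*q[:,:2],np.ones(len(q))];b=(q[:,:2]**2).sum(1);x=np.linalg.lstsq(A,b,rcond=None)[0]
    print("rim",len(q),cx,cy,r,x[:2],np.sqrt(x[2]+x[0]**2+x[1]**2))
t=load("top0.npz")["img"]
a=cv2.resize(t[205:265,160:270],None,fx=7,fy=7,interpolation=cv2.INTER_CUBIC)
cv2.imwrite("pics/scoop.png",a[:,:,::-1])
E
```

```text
top0.npz table z 0.0007062914229228536 0.004044608113176059
1 [340, 149, 27, 42, 1023] mean [ 0.74  -0.088  0.053] min [ 0.683 -0.126  0.013] max [ 0.8   -0.054  0.062]
2 [308, 153, 12, 16, 154] mean [0.76  0.019 0.066] min [0.748 0.004 0.012] max [0.781 0.035 0.111]
3 [266, 160, 14, 16, 156] mean [0.74  0.131 0.067] min [0.729 0.116 0.012] max [0.764 0.15  0.114]
4 [350, 213, 147, 65, 4681] mean [ 0.525 -0.223  0.123] min [ 0.448 -0.433  0.012] max [ 0.622 -0.068  0.215]
5 [169, 218, 88, 35, 1140] mean [0.546 0.299 0.069] min [0.511 0.179 0.012] max [0.606 0.38  0.16 ]
6 [238, 228, 9, 9, 61] mean [0.567 0.217 0.023] min [0.556 0.206 0.013] max [0.579 0.228 0.03 ]
7 [298, 237, 29, 30, 218] mean [0.518 0.023 0.091] min [ 0.475 -0.013  0.013] max [0.549 0.059 0.118]
20 [286, 371, 61, 29, 1406] mean [0.213 0.019 0.248] min [ 0.2   -0.045  0.107] max [0.22  0.085 0.368]
scene0.npz table z 0.0024359944031680384 0.004126606707165385
1 [378, 0, 51, 104, 4321] mean [0.211 0.02  0.286] min [ 0.2   -0.047  0.098] max [0.222 0.088 0.438]
5 [201, 78, 62, 101, 2201] mean [ 0.542 -0.321  0.067] mi
[... 200 characters left out ...]
0.025 0.071] min [ 0.474 -0.014  0.012] max [0.55  0.063 0.117]
9 [231, 210, 48, 54, 1384] mean [ 0.746 -0.082  0.051] min [ 0.683 -0.125  0.012] max [ 0.8   -0.052  0.063]
10 [380, 227, 97, 36, 1647] mean [0.55  0.287 0.061] min [0.508 0.181 0.012] max [0.606 0.382 0.159]
11 [279, 249, 15, 26, 280] mean [0.771 0.025 0.063] min [0.751 0.003 0.012] max [0.783 0.037 0.114]
13 [324, 266, 14, 25, 279] mean [0.752 0.138 0.064] min [0.731 0.118 0.012] max [0.763 0.151 0.113]
rim 851 0.5329169631004333 -0.16122476756572723 0.09728951752185822 [ 0.52214032 -0.1431913 ] 0.06956165200876477
rim 727 0.5333021283149719 -0.1641579121351242 0.10184906423091888 [ 0.52719162 -0.14642092] 0.07259772785798088
```

View pics/scoop.png

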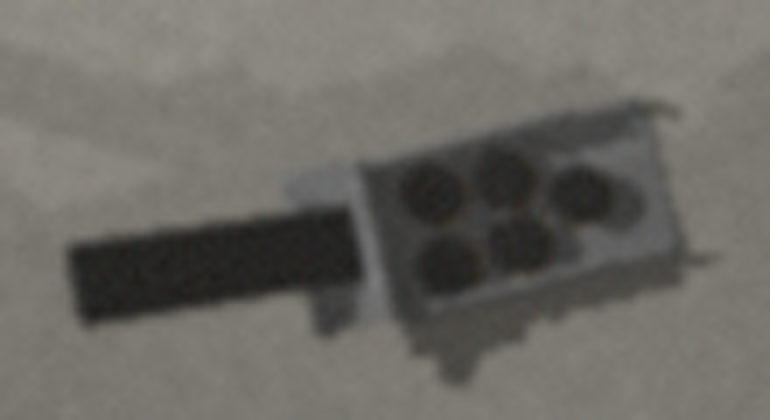

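The crop shows the black handle on the left, from (75,280) to (360,240). All five caps stand in the body at about (435,190), (505,180), (583,193), (448,265) and (522,245), and the nose edge runs from (655,110) to (685,250). Next I'll compute poses from both views and check the wrist's joint ranges.

Run:
```python
from h import *
C={"top":(slice(205,270),slice(160,275)),"scene":(slice(218,275),slice(370,485))}
for n in("top","scene"):
    s=load(n+"0.npz");P=cloud(s);g=s["img"].max(-1)
    w=np.zeros(g.shape,bool);w[C[n]]=1
    dark=w&(g<60)&(P[...,2]>.06)
    dark=cv2.erode(dark.astype(np.uint8),np.ones((2,2)))>0
    q=P[dark];c=q.mean(0);U=np.linalg.svd(q-c)[2]
    # full mask contour -> horizontal axis
    h=U[0][:2]*np.sign(-U[0][2]);h/=np.linalg.norm(h)
    yaw=np.arctan2(h[1],h[0]);sx=h;sy=np.array([-h[1],h[0]])
    o=np.median(q[:,:2]@sx+(.643*q[:,2]+.00495)/.766)
    lat=(q[:,:2]@sy); lat=(lat.min()+lat.max())/2
    print(n,"handle n",len(q),"axis",U[0].round(3),"yaw",yaw,"width",np.ptp(q[:,:2]@sy),"origin",(o*sx+lat*sy).round(4),"zmax",q[:,2].max())
    # steel body: all pts above 12 mm
    b=P[w&(P[...,2]>.03)&(P[...,2]<.07)&~(g<60)]
    r=cv2.minAreaRect((b[:,:2]*1000).astype(np.float32));print(" body rect",r)
    # rail bars
    q=P[(P[...,2]>.19)&(P[...,2]<.225)&(P[...,1]<-.2)&(P[...,1]>-.45)&(P[...,0]>.42)&(P[...,0]<.66)]
    vx,vy,x0,y0=cv2.fitLine((q[:,:2]).astype(np.float32),cv2.DIST_HUBER,0,.01,.01).ravel();d=np.array([vx,vy])
    t=(q[:,:2]-[x0,y0])@d;mid=np.array([x0,y0])+d*(t.min()+t.max())/2
    e=(q[:,:2]-mid)@[-vy,vx]
    print(" bar dir",d,np.arctan2(vy,vx),"mid",mid,"len",np.ptp(t),"across",np.percentile(e,[2,50,98]),"z",np.percentile(q[:,2],[50,95]))
    # rim: robust circle
    q=P[(P[...,2]>.165)&(P[...,2]<.195)&(np.hypot(P[...,0]-.525,P[...,1]+.146)<.09)];
    k=np.ones(len(q),bool)
    q=P[(P[...,2]>.176)&(P[...,2]<.195)&(np.hypot(P[...,0]-.525,P[...,1]+.146)<.085)];k=np.ones(len(q),bool)
    for _ in range(8):
        A=np.c_[2*q[k][:,:2],np.ones(k.sum())];x=np.linalg.lstsq(A,(q[k][:,:2]**2).sum(1),rcond=None)[0];R=np.sqrt(x[2]+x[0]**2+x[1]**2)
        k=abs(np.hypot(*(q[:,:2]-x[:2]).T)-R)<.004
    print(" rim",x[:2],R,k.sum(),"zmax",np.percentile(q[:,2],95))
# rim by image ellipse (top): funnel silhouette mask = z>.05 round funnel
from scipy.spatial.transform import Rotation as Ro
Rz=lambda a:Ro.from_euler('z',a);Ry=lambda a:Ro.from_euler('y',a);
Cc=Ry(-np.pi)*Rz(np.pi/2)*Ro.from_euler('x',np.pi)
def tool(yaw,pitch,sgn):   # scoop yaw and nose-down pitch
    S=Rz(yaw)*Ry(pitch);y=np.array([.766,0,.643])*sgn;z=np.array([.643,0,-.766])
    M=np.c_[np.cross(y,z),y,z];U,_,V=np.linalg.svd(M);return S*Ro.from_matrix(U@V)
def wrist(Rt,j1,f):
    W=(Rz(j1)*Ry(f)).inv()*Rt*Cc.inv()
    a=W.as_euler('ZYZ');r=[a,[a[0]+np.pi,-a[1],a[2]+np.pi]]
    return [ [round((v+np.pi)%(2*np.pi)-np.pi,2) for v in k] for k in r]
for nm,yaw,p,j1,f in [("pick",-1.4,0,.45,1.5),("pour0",-1.4,0,0,1.3),("pour60",-1.4,1.05,0,1.3),("pourB60",-.45,1.05,-.35,1.3),("hang",-.45,0,-.62,1.2)]:
    for sg in(1,-1): print(nm,sg,wrist(tool(yaw,p,sg),j1,f))
```

```text
top handle n 361 axis [-0.07  -0.11   0.992] yaw 1.0041713580982468 width 0.15234944176105272 origin [0.6239 0.3985] zmax 1.3204761941679217
 body rect ((554.8843383789062, 265.3238830566406), (64.52416229248047, 112.63153076171875), 14.960931777954102)
 bar dir [0.45241037 0.8918099 ] 1.10133 mid [ 0.54053891 -0.31639203] len 0.20947199890917823 across [-0.00676989  0.00017985  0.00555145] z [0.2057468  0.21080353]
 rim [ 0.52107327 -0.14084151] 0.07052603583901272 586 zmax 0.18726731804076058
scene handle n 447 axis [0.449 0.082 0.89 ] yaw -2.9609116488129894 width 0.1456055254867918 origin [0.4436 0.2884] zmax 1.1064086500898456
 body rect ((554.1121826171875, 266.40020751953125), (67.49292755126953, 111.75739288330078), 14.867192268371582)
 bar dir [0.4589049 0.8884854] 1.0940341 mid [ 0.5430403  -0.31459663] len 0.217227875191666 across [-4.83764995e-03  8.78380266e-06  7.18538032e-03] z [0.20686843 0.21279112]
 rim [ 0.52113735 -0.13910928] 0.07098806628000191 447 zmax 0.1887231132177877
pick 1 [[np.float64(-0.69), np.float64(1.8), np.float64(1.74)], [np.float64(2.45), np.float
[... 447 characters left out ...]
p.float64(1.51)], [np.float64(-2.78), np.float64(-1.88), np.float64(-1.64)]]
pour60 -1 [[np.float64(0.36), np.float64(1.88), np.float64(-1.64)], [np.float64(-2.78), np.float64(-1.88), np.float64(1.51)]]
pourB60 1 [[np.float64(0.04), np.float64(2.19), np.float64(0.12)], [np.float64(-3.1), np.float64(-2.19), np.float64(-3.02)]]
pourB60 -1 [[np.float64(0.04), np.float64(2.19), np.float64(-3.02)], [np.float64(-3.1), np.float64(-2.19), np.float64(0.12)]]
hang 1 [[np.float64(0.11), np.float64(1.25), np.float64(-0.17)], [np.float64(-3.03), np.float64(-1.25), np.float64(2.97)]]
hang -1 [[np.float64(0.11), np.float64(1.25), np.float64(2.97)], [np.float64(-3.03), np.float64(-1.25), np.float64(-0.17)]]
```

```bash
cat >> h.py <<'E'
from scipy.spatial.transform import Rotation as Ro
def scoopR(yaw,pitch=0.): return Ro.from_euler('z',yaw)*Ro.from_euler('y',pitch)
A=np.deg2rad(40)
def tool_from_scoop(o,S):
    "TCP pos, Rotation for scoop origin o and Rotation S"
    y=np.array([np.cos(A),0,np.sin(A)]);z=np.array([np.sin(A),0,-np.cos(A)])
    T=Ro.from_matrix(np.c_[np.cross(y,z),y,z])
    return o+S.apply(np.array([-.118,0,.125])+.019*z),S*T
def delta(p0,R0,p,R): return np.r_[R0.inv().apply(p-p0),(R0.inv()*R).as_rotvec()]
def cur():
    from bench import get_obs
    s=get_obs();return s,np.array(s["tool_pos"]),Ro.from_euler('xyz',s["ee_rot"])
E
python3 - <<'E'
from h import *
yaw=-1.311;sx=np.array([np.cos(yaw),np.sin(yaw)]);sy=np.array([-sx[1],sx[0]]);o=np.array([.561,.241])
for n in("top","scene"):
    s=load(n+"0.npz");P=cloud(s);ok=s["range_z"]>0;g=s["img"].max(-1)
    L=np.stack([(P[...,:2]-o)@sx,(P[...,:2]-o)@sy,P[...,2]],-1)
    q=L[ok&(L[...,2]>.07)&(abs(L[...,1])<.05)&(L[...,0]<-.06)&(L[...,0]>-.17)]
    print(n,len(q),"lat",np.percentile(q[:,1],[2,50,98]).round(4),"slope",np.polyfit(q[:,2],q[:,1],1).round(4),"face const(-4.95)",np.median(.766*q[:,0]+.643*q[:,2])*1e3,"x end",q[:,0].min(),"zmax",q[:,2].max())
    q=L[ok&(L[...,2]>.008)&(abs(L[...,1])<.06)&(L[...,0]>.03)&(L[...,0]<.08)];print(" nose x",np.percentile(q[:,0],[50,95,99]),"y",np.percentile(q[:,1],[2,98]))
    # rim
    c=np.array([.523,-.142])
    q=P[ok&(P[...,2]>.172)&(P[...,2]<.195)&(np.hypot(P[...,0]-c[0],P[...,1]-c[1])<.086)]
    print(" rim enc",cv2.minEnclosingCircle(q[:,:2].astype(np.float32)),len(q))
    # rim silhouette in image: farthest point per azimuth
    m=(ok&(P[...,2]>.172)&(P[...,2]<.195)&(np.hypot(P[...,0]-c[0],P[...,1]-c[1])<.086)).astype(np.uint8)
    cs=max(cv2.findContours(m,cv2.RETR_EXTERNAL,cv2.CHAIN_APPROX_NONE)[0],key=len)
    h=cv2.convexHull(cs)[:,0];w=np.array([ray(s,u,v,.185)[:2] for u,v in h]);
    x=np.linalg.lstsq(np.c_[2*w,np.ones(len(w))],(w**2).sum(1),rcond=None)[0];print(" rim ray circle",x[:2],np.sqrt(x[2]+x[0]**2+x[1]**2))
S=scoopR(yaw);p,R=tool_from_scoop(np.array([*o,0]),S)
s,p0,R0=cur()
print("grasp tcp",p,"approach back 90mm",p-R.as_matrix()[:,2]*.09)
for nm,q in(("grasp",p),("pre",p-R.as_matrix()[:,2]*.1)): print(nm,delta(p0,R0,q,R).round(4))
E
```

```text
top 444 lat [-0.0145 -0.0002  0.0147] slope [ 0.0013 -0.0003] face const(-4.95) -4.014778971695297 x end -0.14221383338675084 zmax 0.16017141730267406
 nose x [0.03745114 0.05609145 0.05762149] y [-0.04911901  0.03249298]
 rim enc ((0.5208420753479004, -0.14153878390789032), 0.07447345554828644) 840
 rim ray circle [ 0.52100009 -0.14116744] 0.07401597284605999
scene 530 lat [-0.0144  0.0026  0.0148] slope [-0.0106  0.0031] face const(-4.95) -4.010703224474992 x end -0.14335280320685098 zmax 0.1591620511355903
 nose x [0.04011812 0.05315496 0.05440035] y [-0.0319116   0.03248466]
 rim enc ((0.5200398564338684, -0.14065581560134888), 0.07613763213157654) 693
 rim ray circle [ 0.51891808 -0.14099154] 0.07451974212085277
grasp tcp [0.53382503 0.34323707 0.11044516] approach back 90mm [0.51896408 0.39914661 0.17938916]
grasp [ 0.6002 -0.7553  0.0956 -0.7001  0.0064 -0.0182]
pre [ 0.599  -0.8197  0.0191 -0.7001  0.0064 -0.0182]
```

Emit:
carry_out(
  commands=[
    [0.03, -0.03, -0.03, 0, 0, 0],
    [0.06, -0.06, -0.06, 0, 0, 0],
    [0.09, -0.09, -0.08, 0, 0, 0],
    [0.12, -0.125, -0.08, 0, 0, 0],
    [0.15, -0.16, -0.08, 0, 0, 0],
  ],
  jaw=1,
)

```text
time: 0.6
tool_pos: [0.2393, -0.3416, 0.2861]
ee_rot: [3.14, -0.001, 0.24]
wrist_force: [1.4, 0.7, -0.3]
width: 0.0942
finger_force: 0.0
```

Emit:
carry_out(
  commands=[
    [0.025, -0.04, 0, 0, 0, 0],
    [0.05, -0.08, 0, 0, 0, 0],
    [0.075, -0.12, 0, 0, 0, 0],
    [0.1, -0.16, 0, 0, 0, 0],
    [0.125, -0.2, 0, 0, 0, 0],
  ],
)

```text
time: 1.1
tool_pos: [0.3123, -0.1171, 0.2851]
ee_rot: [3.141, -0.0, 0.24]
wrist_force: [1.6, 0.0, 0.1]
width: 0.0938
finger_force: 0.0
```

Emit:
carry_out(
  commands=[
    [0.025, -0.04, 0, 0, 0, 0],
    [0.05, -0.08, 0, 0, 0, 0],
    [0.075, -0.12, 0, 0, 0, 0],
    [0.1, -0.16, 0, 0, 0, 0],
    [0.125, -0.2, 0, 0, 0, 0],
  ],
)

```text
time: 1.6
tool_pos: [0.386, 0.1072, 0.2852]
ee_rot: [3.141, -0.0, 0.241]
wrist_force: [0.8, -0.7, 0.5]
width: 0.0941
finger_force: 0.0
```

```bash
cat > go.py <<'E'
import sys
from h import *
np.set_printoptions(suppress=True,precision=4)
def show(): 
    s,p,R=cur();print(s["time"],"pos",p,"rpy",s["ee_rot"],"j",np.array(s["joint_positions"]).round(2),"F",np.array(s["wrist_force"]).round(1),"w",round(s["width"],4),"ff",round(float(s["finger_force"]),1));return p,R
E
python3 - <<'E'
from go import *
p0,R0=show()
p,R=tool_from_scoop(np.array([.561,.241,0]),scoopR(-1.311))
for b in(0,.1): print(b,delta(p0,R0,p-R.as_matrix()[:,2]*b,R))
E
```

```text
1.6 pos [0.386  0.1072 0.2852] rpy [ 3.1412 -0.0001  0.2414] j [ 0.13 -0.25  1.53 -0.    1.86  1.46] F [ 0.8 -0.7  0.5] w 0.0941 ff 0.0
0 [ 0.2    -0.1939  0.1747 -0.6977  0.0063 -0.0177]
0.1 [ 0.1988 -0.2582  0.0981 -0.6977  0.0063 -0.0177]
```

Emit:
carry_out(
  commands=[
    [0.03, -0.04, 0, -0.1, 0, 0],
    [0.06, -0.08, 0, -0.22, 0, 0],
    [0.09, -0.12, 0, -0.35, 0, 0],
    [0.12, -0.16, 0, -0.48, 0, 0],
    [0.15, -0.2, 0, -0.6, 0, 0],
  ],
)

```text
time: 2.1
tool_pos: [0.4839, 0.3379, 0.2857]
ee_rot: [2.537, -0.002, 0.243]
wrist_force: [1.3, -0.0, 1.0]
width: 0.0937
finger_force: 0.0
```

Run:
```python
from go import *
p0,R0=show()
p,R=tool_from_scoop(np.array([.561,.241,0]),scoopR(-1.311))
for b in(0,.1): print(b,delta(p0,R0,p-R.as_matrix()[:,2]*b,R))
```

```text
2.1 pos [0.4839 0.3379 0.2857] rpy [ 2.5369 -0.0019  0.2427] j [ 0.8   0.4   0.96 -0.58  2.06  1.92] F [ 1.3 -0.   1. ] w 0.0937 ff 0.0
0 [ 0.0494 -0.0941  0.1481 -0.0934  0.0089 -0.0148]
0.1 [ 0.0485 -0.1034  0.0486 -0.0934  0.0089 -0.0148]
```

Emit:
carry_out(
  commands=[
    [0.016, -0.034, 0.016, -0.03, 0.003, -0.005],
    [0.032, -0.068, 0.032, -0.06, 0.006, -0.01],
    [0.0485, -0.103, 0.048, -0.093, 0.009, -0.015],
    [0.0485, -0.103, 0.048, -0.093, 0.009, -0.015],
    [0.0485, -0.103, 0.048, -0.093, 0.009, -0.015],
  ],
)

```text
time: 2.6
tool_pos: [0.5168, 0.4026, 0.1846]
ee_rot: [2.445, 0.007, 0.258]
wrist_force: [-0.4, -0.3, 1.9]
width: 0.0938
finger_force: 0.0
```

Run:
```python
from go import *
p0,R0=show()
p,R=tool_from_scoop(np.array([.561,.241,0]),scoopR(-1.311))
for b in(0,.1): print(b,delta(p0,R0,p-R.as_matrix()[:,2]*b,R))
```

```text
2.6 pos [0.5168 0.4026 0.1846] rpy [2.4447 0.007  0.2583] j [ 0.86  0.63  0.86 -0.62  2.01  2.  ] F [-0.4 -0.3  1.9] w 0.0938 ff 0.0
0 [ 0.0019 -0.0003  0.0965 -0.0012  0.0064  0.0033]
0.1 [ 0.0012 -0.0004 -0.0035 -0.0012  0.0064  0.0033]
```

Emit:
carry_out(
  commands=[
    [0.0, 0, 0.02, 0, 0.003, 0.002],
    [0.001, 0, 0.04, 0, 0.006, 0.003],
    [0.002, 0, 0.06, 0, 0.006, 0.003],
    [0.002, 0, 0.08, 0, 0.006, 0.003],
    [0.002, 0, 0.096, 0, 0.006, 0.003],
  ],
)

```text
time: 3.1
tool_pos: [0.5358, 0.3428, 0.1185]
ee_rot: [2.452, -0.012, 0.258]
wrist_force: [-0.2, -0.4, 0.1]
width: 0.0942
finger_force: 0.0
```

Run:
```python
from go import *
from bench import snapshot
p0,R0=show()
p,R=tool_from_scoop(np.array([.561,.241,0]),scoopR(-1.311))
print(delta(p0,R0,p,R))
a=snapshot("scene")["img"][190:280,350:500];b=snapshot("top")["img"][200:275,140:280]
a=cv2.resize(a,(600,360));b=cv2.resize(b,(600,240*600//448))
cv2.imwrite("pics/g.png",np.vstack([a,b])[:600,:,::-1])
```

```text
3.1 pos [0.5358 0.3428 0.1185] rpy [ 2.4519 -0.0116  0.2576] j [ 0.79  0.57  1.09 -0.61  1.82  2.05] F [-0.2 -0.4  0.1] w 0.0942 ff 0.0
[-0.0019 -0.0058  0.0056 -0.0084 -0.0075 -0.0091]
```

View pics/g.png

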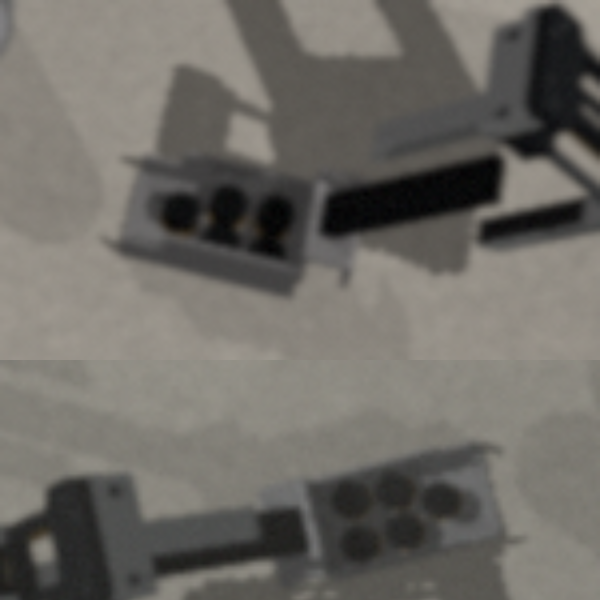

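The fingers straddle the handle: in the scene half, the upper finger is at (440,125) and the lower at (530,220), with the handle between them. All five caps are in place.

Emit:
carry_out(
  commands=[
    [0, 0, 0, 0, 0, 0],
    [0, 0, 0, 0, 0, 0],
    [0, 0, 0, 0, 0, 0],
    [0, 0, 0, 0, 0, 0],
    [0, 0, 0, 0, 0, 0],
  ],
)

```text
time: 3.7
tool_pos: [0.5348, 0.3445, 0.114]
ee_rot: [2.449, -0.005, 0.26]
wrist_force: [-1.2, -0.6, -0.0]
width: 0.0942
finger_force: 0.0
```

Run:
```python
from go import *
p0,R0=show()
p,R=tool_from_scoop(np.array([.561,.241,0]),scoopR(-1.311))
print(delta(p0,R0,p,R))
```

```text
3.7 pos [0.5348 0.3445 0.114 ] rpy [ 2.4487 -0.005   0.2602] j [ 0.79  0.58  1.09 -0.61  1.82  2.05] F [-1.2 -0.6 -0. ] w 0.0942 ff 0.0
[-0.0012 -0.0015  0.0033 -0.0052 -0.0041 -0.0029]
```

Emit:
carry_out(
  commands=[
    [-0.001, -0.001, 0.003, -0.005, -0.004, -0.003],
    [-0.001, -0.001, 0.003, -0.005, -0.004, -0.003],
    [-0.001, -0.001, 0.003, -0.005, -0.004, -0.003],
    [-0.001, -0.001, 0.003, -0.005, -0.004, -0.003],
    [-0.001, -0.001, 0.003, -0.005, -0.004, -0.003],
  ],
  jaw=0.3,
)

```text
time: 4.2
tool_pos: [0.5342, 0.3427, 0.1109]
ee_rot: [2.443, 0.0, 0.259]
wrist_force: [0.6, 0.3, -0.2]
width: 0.0575
finger_force: 0.0
```

Emit:
carry_out(
  commands=[
    [0, 0, 0, 0, 0, 0],
    [0, 0, 0, 0, 0, 0],
    [0, 0, 0, 0, 0, 0],
    [0, 0, 0, 0, 0, 0],
    [0, 0, 0, 0, 0, 0],
  ],
  jaw=0,
)

```text
time: 4.7
tool_pos: [0.5342, 0.3427, 0.1109]
ee_rot: [2.443, 0.0, 0.259]
wrist_force: [-0.3, -0.6, -0.1]
width: 0.0177
finger_force: 0.0
```

Run:
```python
from go import *
p0,R0=show()
p,R=tool_from_scoop(np.array([.561,.241,0]),scoopR(-1.311))
print(delta(p0,R0,p,R))
# plans: lift 30mm, transit height, at funnel
print("lift .15 world in tool",R0.inv().apply([0,0,.15]))
```

```text
4.7 pos [0.5342 0.3427 0.1109] rpy [2.4435 0.0003 0.2594] j [ 0.79  0.58  1.09 -0.61  1.82  2.05] F [-0.3 -0.6 -0.1] w 0.0177 ff 0.0
[-0.0002 -0.0008 -0.0001 -0.      0.0005 -0.0001]
lift .15 world in tool [-0.      0.0964 -0.1149]
```

Emit:
carry_out(
  commands=[
    [0, 0, 0, 0, 0, 0],
    [0, 0, 0, 0, 0, 0],
    [0, 0, 0, 0, 0, 0],
    [0, 0, 0, 0, 0, 0],
    [0, 0.0013, -0.0015, 0, 0, 0],
  ],
)

```text
time: 5.2
tool_pos: [0.5338, 0.343, 0.1118]
ee_rot: [2.445, 0.002, 0.26]
wrist_force: [-0.5, 0.8, -2.7]
width: 0.0102
finger_force: 30.0
```

Emit:
carry_out(
  commands=[
    [0, 0.001, -0.001, 0, 0, 0],
    [0, 0.003, -0.004, 0, 0, 0],
    [0, 0.006, -0.008, -0.01, 0, 0],
    [0, 0.012, -0.014, -0.03, 0, 0],
    [0, 0.019, -0.023, -0.06, 0, 0],
  ],
)

```text
time: 5.7
tool_pos: [0.5341, 0.3427, 0.1434]
ee_rot: [2.382, 0.0, 0.259]
wrist_force: [0.4, -0.4, -2.7]
width: 0.0095
finger_force: 30.0
```

Emit:
carry_out(
  commands=[
    [0, 0.007, -0.009, -0.02, 0, 0],
    [0, 0.014, -0.018, -0.04, 0, 0],
    [0, 0.021, -0.027, -0.06, 0, 0],
    [0, 0.028, -0.034, -0.06, 0, 0],
    [0, 0.035, -0.041, -0.06, 0, 0],
  ],
)

```text
time: 6.2
tool_pos: [0.5334, 0.3458, 0.1973]
ee_rot: [2.324, 0.0, 0.26]
wrist_force: [-0.2, 0.2, -2.9]
width: 0.0096
finger_force: 30.0
```

```bash
cat >> go.py <<'E'
from bench import snapshot
def scoop_in_tool():
    "scoop frame estimate by nominal grasp"
    p,R=tool_from_scoop(np.zeros(3),Ro.identity());return R.inv(),R.inv().apply(-p)
def scoop_pose(p,R):
    Rs,ps=scoop_in_tool();return p+R.apply(ps),R*Rs
E
python3 - <<'E'
from go import *
p0,R0=show()
o,S=scoop_pose(p0,R0);print("nominal scoop",o,S.as_euler('ZYX'))
im=[]
for n in("scene","top"):
    s=snapshot(n);np.savez(n+"1.npz",**s);P=cloud(s);L=S.inv().apply((P-o).reshape(-1,3)).reshape(P.shape);ok=s["range_z"]>0
    q=L[ok&(abs(L[...,1])<.04)&(L[...,0]>-.05)&(L[...,0]<.07)&(abs(L[...,2]-.02)<.06)]
    w=L[ok&(abs(abs(L[...,1])-.031)<.006)&(L[...,0]>-.05)&(L[...,0]<.026)&(L[...,2]>.03)&(L[...,2]<.06)]
    print(n,len(w),"wall top fit z=",np.polyfit(w[:,0],w[:,2],1),"y",np.percentile(q[:,1],[1,99]),"x99",np.percentile(q[:,0],99))
    u,v=proj(s,o).astype(int);im.append(cv2.resize(s["img"][max(v-60,0):v+60,u-90:u+90],(450,300)))
cv2.imwrite("pics/l.png",np.vstack(im)[:,:,::-1])
E
```

```text
6.2 pos [0.5334 0.3458 0.1973] rpy [2.3235 0.0003 0.2597] j [ 0.83  0.59  0.95 -0.74  1.99  1.96] F [-0.2  0.2 -2.9] w 0.0096 ff 30.0
nominal scoop [0.5637 0.2315 0.1003] [-1.3111 -0.1199 -0.0003]
scene 244 wall top fit z= [-0.0016  0.0377] y [-0.0321  0.0328] x99 0.05305682375477559
top 105 wall top fit z= [0.0098 0.0398] y [-0.0309  0.0326] x99 0.05433540653768361
```

View pics/l.png

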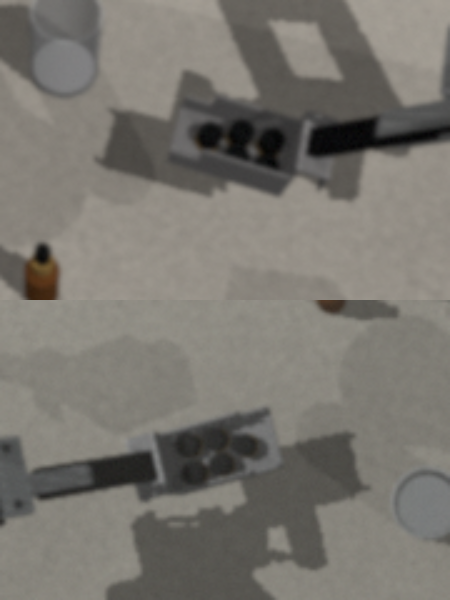

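The scoop is lifted clear, slightly nose up. All five caps sit at about (245,140) in the scene half, and it has not slipped relative to the nominal grasp. Next I'll plan the transit and the pour.

```bash
cat >> go.py <<'E'
F=np.array([.5205,-.141])
def lip_pose(lip,yaw,pitch):
    S=scoopR(yaw,pitch);return tool_from_scoop(np.asarray(lip)-S.apply([.055,0,.003]),S)
def rows(p0,R0,seq):
    for l,y,a in seq:
        p,R=lip_pose(l,y,a);print(delta(p0,R0,p,R).round(3).tolist(),"tcp",p.round(3))
E
python3 - <<'E'
from go import *
p0,R0=show();y=-1.311;sx=np.array([np.cos(y),np.sin(y)])
o,S=scoop_pose(p0,R0);l0=o+S.apply([.055,0,.003]);print("lip",l0)
l1=np.r_[F-.035*sx,.225];print(l1)
seq=[(l0+(np.r_[l1]-l0)*t,y,-.12) for t in(.25,.5,.75,1)]
rows(p0,R0,seq)
E
```

```text
6.3 pos [0.534  0.3458 0.1991] rpy [ 2.3252 -0.0036  0.2589] j [ 0.83  0.59  0.95 -0.74  1.99  1.96] F [ 0.3  0.5 -2.8] w 0.0097 ff 30.0
lip [0.5785 0.1793 0.1114]
[ 0.5115 -0.1072  0.225 ]
[-0.034, 0.065, 0.028, -0.002, -0.002, -0.003] tcp [0.517 0.274 0.227]
[-0.069, 0.13, 0.056, -0.002, -0.002, -0.003] tcp [0.501 0.203 0.256]
[-0.103, 0.195, 0.083, -0.002, -0.002, -0.003] tcp [0.484 0.131 0.284]
[-0.137, 0.261, 0.111, -0.002, -0.002, -0.003] tcp [0.467 0.06  0.312]
```

Emit:
carry_out(
  commands=[
    [-0.0015, 0.0025, 0.001, 0, 0, 0],
    [-0.005, 0.009, 0.004, 0, 0, 0],
    [-0.0095, 0.018, 0.008, 0, 0, 0],
    [-0.016, 0.03, 0.013, 0, 0, 0],
    [-0.0225, 0.043, 0.018, 0, 0, 0],
  ],
)

```text
time: 6.8
tool_pos: [0.5221, 0.2973, 0.2156]
ee_rot: [2.323, 0.001, 0.259]
wrist_force: [-0.2, -0.7, -2.3]
width: 0.0098
finger_force: 30.0
```

Emit:
carry_out(
  commands=[
    [-0.008, 0.0155, 0.0065, 0, 0, 0],
    [-0.0165, 0.031, 0.0135, 0, 0, 0],
    [-0.0245, 0.047, 0.02, 0, 0, 0],
    [-0.033, 0.0625, 0.0265, 0, 0, 0],
    [-0.041, 0.078, 0.033, 0, 0, 0],
  ],
)

```text
time: 7.3
tool_pos: [0.5021, 0.2116, 0.2504]
ee_rot: [2.323, 0.001, 0.259]
wrist_force: [0.6, 0.3, -2.9]
width: 0.0099
finger_force: 30.0
```

Emit:
carry_out(
  commands=[
    [-0.008, 0.0155, 0.0065, 0, 0, 0],
    [-0.0165, 0.031, 0.0135, 0, 0, 0],
    [-0.0245, 0.047, 0.02, 0, 0, 0],
    [-0.033, 0.0625, 0.0265, 0, 0, 0],
    [-0.041, 0.078, 0.033, 0, 0, 0],
  ],
)

```text
time: 7.8
tool_pos: [0.482, 0.1262, 0.2847]
ee_rot: [2.323, 0.001, 0.258]
wrist_force: [-0.1, -0.5, -2.4]
width: 0.0101
finger_force: 30.0
```

Emit:
carry_out(
  commands=[
    [-0.008, 0.0155, 0.0065, 0, 0, 0],
    [-0.016, 0.03, 0.013, 0, 0, 0],
    [-0.022, 0.042, 0.018, 0, 0, 0],
    [-0.027, 0.051, 0.0215, 0, 0, 0],
    [-0.03, 0.058, 0.024, 0, 0, 0],
  ],
)

```text
time: 8.3
tool_pos: [0.4682, 0.0641, 0.3106]
ee_rot: [2.324, 0.0, 0.259]
wrist_force: [0.2, -0.0, -2.2]
width: 0.0098
finger_force: 30.0
```

Run:
```python
from go import *
p0,R0=show();y=-1.311;sx=np.array([np.cos(y),np.sin(y)])
o,S=scoop_pose(p0,R0);print("lip",o+S.apply([.055,0,.003]),S.as_euler('ZYX'))
l1=np.r_[F-.035*sx,.215];l2=np.r_[F-.035*sx,.2]
rows(p0,R0,[(l1,y,-.12),(l1,y,0),(l1,y,.12),(l1,y,.25),(l2,y,.35),(l2,y,.5)])
s=snapshot("top");cv2.imwrite("pics/p.png",cv2.resize(s["img"][190:300,220:430],None,fx=3,fy=3,interpolation=2)[:,:,::-1])
```

```text
8.3 pos [0.4682 0.0641 0.3106] rpy [2.3237 0.0002 0.2588] j [ 0.55 -0.    1.48 -0.81  1.85  1.7 ] F [ 0.2 -0.  -2.2] w 0.0098 ff 30.0
lip [ 0.5123 -0.1026  0.2232] [-1.3119 -0.1197 -0.0002]
[-0.002, -0.003, 0.009, -0.0, 0.001, -0.001] tcp [0.467 0.06  0.302]
[-0.002, 0.019, 0.004, 0.12, 0.001, -0.001] tcp [0.47  0.048 0.322]
[-0.002, 0.043, 0.001, 0.24, 0.001, -0.001] tcp [0.474 0.035 0.341]
[-0.002, 0.068, 0.002, 0.37, 0.001, -0.001] tcp [0.478 0.018 0.359]
[-0.002, 0.076, 0.015, 0.47, 0.001, -0.001] tcp [0.482 0.003 0.356]
[-0.002, 0.104, 0.022, 0.62, 0.001, -0.001] tcp [ 0.488 -0.021  0.371]
```

View pics/p.png

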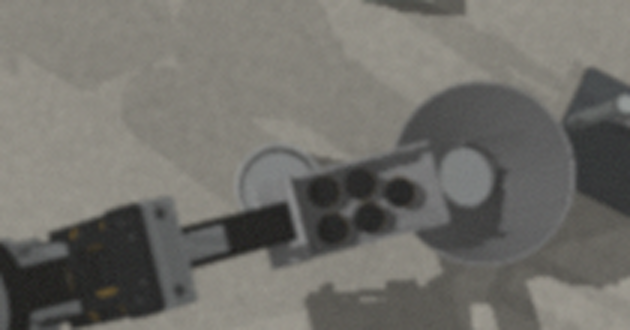

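The lip is over the funnel's near half (435,180) and all five caps are aboard at about (360,200). Starting a slow tip.

Emit:
carry_out(
  commands=[
    [-0.001, 0.004, 0.006, 0.04, 0, 0],
    [-0.002, 0.019, 0.004, 0.12, 0, 0],
    [-0.002, 0.043, 0.001, 0.24, 0, 0],
    [-0.002, 0.064, 0.005, 0.34, 0, 0],
    [-0.002, 0.076, 0.015, 0.47, 0, 0],
  ],
)

```text
time: 8.85
tool_pos: [0.4834, 0.004, 0.3579]
ee_rot: [2.796, -0.003, 0.262]
wrist_force: [0.7, 0.5, -2.8]
width: 0.0101
finger_force: 30.0
```

```bash
cat >> go.py <<'E'
Y=-1.311;SX=np.array([np.cos(Y),np.sin(Y)])
def look(seq):
    p0,R0=show();o,S=scoop_pose(p0,R0);print("lip",o+S.apply([.055,0,.003]),S.as_euler('ZYX'))
    s=snapshot("top");np.savez("last.npz",**s);g=s["img"].max(-1)
    q=proj(s,o+S.apply([0,0,.02])).round();
    c=S.inv().apply((cloud(s)-o).reshape(-1,3)).reshape(*g.shape,3)
    # caps: dark pixels inside the scoop box
    m=((g<62)&(s["range_z"]>0)&(abs(c[...,1])<.03)&(c[...,0]>-.05)&(c[...,0]<.08)&(c[...,2]>.012)&(c[...,2]<.045)).astype(np.uint8)
    k,l,st,ce=cv2.connectedComponentsWithStats(m)
    print("caps in scoop blobs (area, local x,y):",[(int(st[i,4]),c[l==i].mean(0)[:2].round(3).tolist()) for i in range(1,k) if st[i,4]>6],"dark px",int(m.sum()))
    d=((g<62)&(np.hypot(cloud(s)[...,0]-F[0],cloud(s)[...,1]-F[1])<.075)).sum();print("dark px in funnel circle",int(d))
    rows(p0,R0,seq)
E
python3 - <<'E'
from go import *
l2=np.r_[F-.035*SX,.2]
look([(l2,Y,a) for a in(.35,.4,.45,.5,.55,.6)])
E
```

```text
8.85 pos [0.4834 0.004  0.3579] rpy [ 2.7964 -0.0034  0.2618] j [ 0.13 -0.09  1.29 -0.36  1.87  1.32] F [ 0.7  0.5 -2.8] w 0.0101 ff 30.0
lip [ 0.5134 -0.1058  0.2015] [-1.3078  0.3529  0.0037]
caps in scoop blobs (area, local x,y): [(67, [-0.001, 0.015]), (88, [0.024, 0.002]), (69, [-0.001, -0.011])] dark px 224
dark px in funnel circle 149
[-0.001, -0.0, 0.002, -0.003, -0.004, 0.001] tcp [0.482 0.003 0.356]
[-0.001, 0.009, -0.001, 0.047, -0.004, 0.001] tcp [ 0.484 -0.004  0.362]
[-0.001, 0.019, -0.003, 0.097, -0.004, 0.001] tcp [ 0.486 -0.012  0.367]
[-0.001, 0.028, -0.004, 0.147, -0.004, 0.001] tcp [ 0.488 -0.021  0.371]
[-0.001, 0.038, -0.005, 0.197, -0.004, 0.001] tcp [ 0.491 -0.029  0.376]
[-0.001, 0.047, -0.006, 0.247, -0.004, 0.001] tcp [ 0.493 -0.038  0.379]
```

Emit:
carry_out(
  commands=[
    [-0.001, 0.004, 0, 0.02, 0, 0],
    [-0.001, 0.008, 0, 0.04, 0, 0],
    [-0.001, 0.012, -0.001, 0.06, 0, 0],
    [-0.001, 0.016, -0.002, 0.08, 0, 0],
    [-0.001, 0.019, -0.002, 0.097, 0, 0],
  ],
)

```text
time: 9.4
tool_pos: [0.4865, -0.0124, 0.3638]
ee_rot: [2.892, 0.001, 0.261]
wrist_force: [0.5, -0.1, -1.1]
width: 0.01
finger_force: 30.0
```

Run:
```python
from go import *
l2=np.r_[F-.035*SX,.2]
look([(l2,Y,a) for a in(.45,.5,.55,.6,.65)])
```

```text
9.4 pos [ 0.4865 -0.0124  0.3638] rpy [2.8916 0.0009 0.2614] j [ 0.03 -0.07  1.24 -0.26  1.91  1.25] F [ 0.5 -0.1 -1.1] w 0.01 ff 30.0
lip [ 0.5118 -0.1074  0.1973] [-1.3098  0.4481 -0.001 ]
caps in scoop blobs (area, local x,y): [(59, [0.04, 0.016]), (59, [0.04, -0.012])] dark px 118
dark px in funnel circle 244
[-0.0, 0.001, -0.003, 0.002, 0.0, 0.002] tcp [ 0.486 -0.012  0.367]
[-0.0, 0.01, -0.005, 0.052, 0.0, 0.002] tcp [ 0.488 -0.021  0.371]
[-0.0, 0.02, -0.007, 0.102, 0.001, 0.002] tcp [ 0.491 -0.029  0.376]
[-0.0, 0.029, -0.009, 0.152, 0.001, 0.002] tcp [ 0.493 -0.038  0.379]
[-0.0, 0.039, -0.01, 0.202, 0.001, 0.002] tcp [ 0.495 -0.046  0.383]
```

Emit:
carry_out(
  commands=[
    [0, -0.015, 0.002, -0.08, 0, 0],
    [0, -0.015, 0.002, -0.08, 0, 0],
    [0, -0.015, 0.002, -0.08, 0, 0],
    [0, -0.015, 0.002, -0.08, 0, 0],
    [0, -0.015, 0.002, -0.08, 0, 0],
  ],
)

```text
time: 9.95
tool_pos: [0.483, -0.0, 0.3586]
ee_rot: [2.811, -0.0, 0.259]
wrist_force: [0.8, -0.2, -1.6]
width: 0.0097
finger_force: 30.0
```

Run:
```python
from go import *
l2=np.r_[F-.035*SX,.2]
look([(l2,Y,a) for a in(.36,.42,.45,.5,.55)])
s=load("last.npz");cv2.imwrite("pics/q.png",cv2.resize(s["img"][190:300,270:430],None,fx=4,fy=4,interpolation=2)[:,:,::-1])
```

```text
9.95 pos [ 0.483  -0.      0.3586] rpy [ 2.8106 -0.0004  0.2586] j [ 0.12 -0.09  1.28 -0.34  1.88  1.31] F [ 0.8 -0.2 -1.6] w 0.0097 ff 30.0
lip [ 0.5116 -0.1078  0.2006] [-1.312   0.3671  0.0004]
caps in scoop blobs (area, local x,y): [] dark px 0
dark px in funnel circle 194
[0.0, -0.002, 0.001, -0.007, -0.0, -0.001] tcp [0.483 0.002 0.357]
[0.0, 0.009, -0.002, 0.053, -0.0, -0.001] tcp [ 0.485 -0.008  0.364]
[0.0, 0.015, -0.003, 0.083, -0.0, -0.001] tcp [ 0.486 -0.012  0.367]
[0.0, 0.024, -0.005, 0.133, -0.0, -0.001] tcp [ 0.488 -0.021  0.371]
[0.0, 0.034, -0.006, 0.183, -0.0, -0.001] tcp [ 0.491 -0.029  0.376]
```

View pics/q.png

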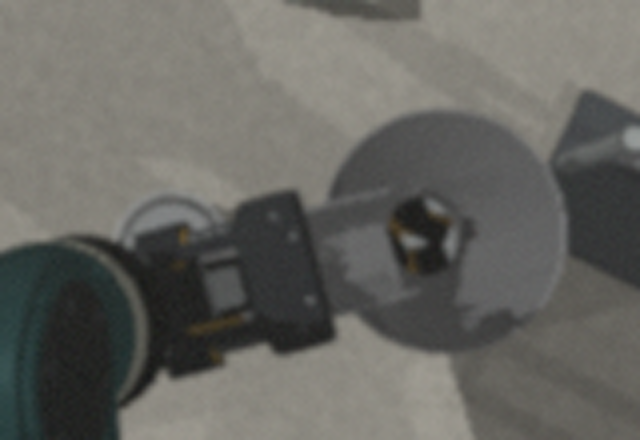

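Looking into the stem at about (425,235), I see dark caps with brass bands, and the scoop floor appears empty. I'll check their heights and look in the scoop's rear.

Run:
```python
from go import *
p0,R0=show()
s=load("last.npz");P=cloud(s);ok=s["range_z"]>0;g=s["img"].max(-1)
m=ok&(np.hypot(P[...,0]-F[0],P[...,1]-F[1])<.03)
v,u=np.where(m);print(v.min(),v.max(),u.min(),u.max())
print((P[v.min():v.max()+1,u.min():u.max()+1,2]*1000).astype(int))
im=[]
s=snapshot("scene");u,v=proj(s,[F[0],F[1],.15]).astype(int)
np.savez("sc.npz",**s)
cv2.imwrite("pics/r.png",cv2.resize(s["img"][v-60:v+60,u-60:u+100],None,fx=5,fy=5,interpolation=2)[:,:,::-1])
```

```text
10.0 pos [ 0.483  -0.0001  0.3586] rpy [ 2.8106 -0.0004  0.2585] j [ 0.12 -0.09  1.28 -0.34  1.88  1.31] F [-0.1  0.  -1.3] w 0.01 ff 30.0
237 259 366 388
[[ 218  216  127  121  122  118  119  120  119  107  116  115  113  116
   115  116  119  123  119  127  126  128  133]
 [ 126  129  127  118  117  116  113  110  103  100  102  102  108  113
   115  115  115  118  123  129  124  128  127]
 [ 126  121  118  112  113   82   34   38   30    6    4   78   89   95
   104  116  115  121  115  118  120  127  131]
 [ 121  121  115  113   44   40   41   40   30   29    6   12    0   16
    87   97  109  109  118  121  121  121  128]
 [ 122  113  112   40   48   47   43   43   40   33   30    8    6    4
    15   83   97  105  116  117  119  121  123]
 [ 120  112   39   37   42   42   47   48   41   42   32   26    9   12
     5   16   84   95  106  111  116  117  121]
 [ 116   31   36   39   41   44   42   46   43   41   41   29   31   29
    33   13   24   87  102  108  114  116  120]
 [ 110   38   38   43   43   41   44   43   41   36   31   29   33   30
    32   29   21   78   95  111  
[... 1115 characters left out ...]
6   27   24   35   37   39   38   44   43   43   42
    39   23    5   87  106  112  114  124  122]
 [ 202  197  204   29   31   29   37   42   38   43   38   47   41   44
    39   32   81  103  111  119  116  123  122]
 [ 200  203  198  115   28   30   35   38   42   34   38   40   49   47
    41   86  102  116  116  120  120  127  126]
 [ 199  200  199  119  112  110    6   37   36   40   41   40   40   41
    92  113  119  116  118  125  125  127  129]
 [ 204  200  204  121  118  114  117  108  114   37   41   90  108  113
   110  117  114  119  122  124  125  125  129]
 [ 205  202  200  200  121  123  120  114  116  116  114  115  112  120
   119  120  122  119  125  124  133  130  133]]
```

View pics/r.png

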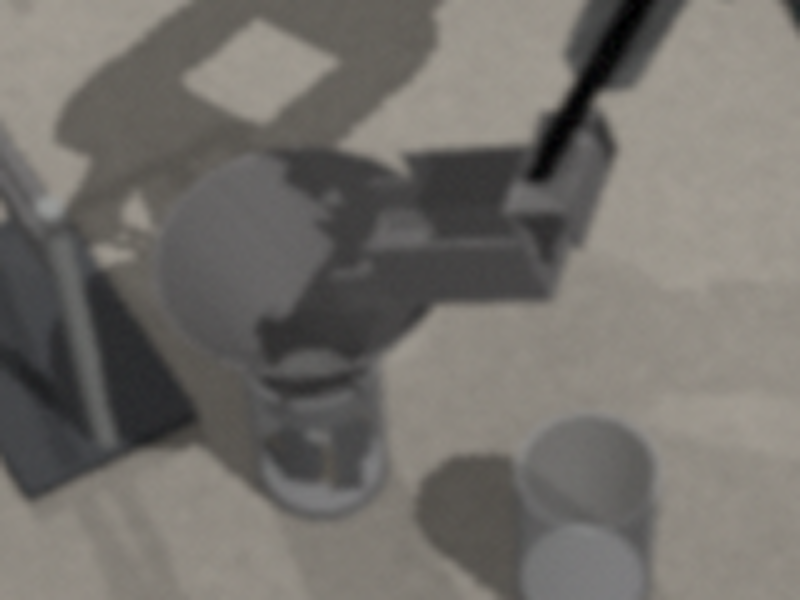

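Caps lie in the jar at heights under 50 mm, and the scoop looks empty at (470,205). I'll tip further to make sure nothing is left behind.

Emit:
carry_out(
  commands=[
    [0, 0.018, -0.003, 0.1, 0, 0],
    [0, 0.036, -0.006, 0.2, 0, 0],
    [0, 0.056, -0.01, 0.31, 0, 0],
    [0, 0.075, -0.012, 0.42, 0, 0],
    [0, 0.075, -0.012, 0.42, 0, 0],
  ],
)

```text
time: 10.55
tool_pos: [0.5012, -0.0702, 0.3932]
ee_rot: [-3.053, 0.001, 0.25]
wrist_force: [0.0, -0.2, -3.2]
width: 0.0099
finger_force: 30.0
```

Emit:
carry_out(
  commands=[
    [0, 0, 0, 0, 0, 0],
    [0, 0, 0, 0, 0, 0],
    [0, 0, 0, 0, 0, 0],
    [0, 0, 0, 0, 0, 0],
    [0, 0, 0, 0, 0, 0],
  ],
)

```text
time: 11.05
tool_pos: [0.4998, -0.0632, 0.3942]
ee_rot: [-3.053, -0.0, 0.261]
wrist_force: [0.3, -0.2, -1.3]
width: 0.0099
finger_force: 30.0
```

Run:
```python
from go import *
p0,R0=show();o,S=scoop_pose(p0,R0);print("lip",o+S.apply([.055,0,.003]),S.as_euler('ZYX'))
z=S.apply([0,0,1.])
l=np.r_[F-.035*SX,.2]
up=lambda d,h,a:(np.r_[F-d*SX,h],Y,a)
rows(p0,R0,[up(.035,.22,.8),up(.05,.25,.6),up(.08,.29,.45),up(.1,.32,.3),up(.1,.34,.15)])
# hang: scoop yaw = rail yaw -.473, bar mid
B=np.array([.5418,-.3155,.2]);yaw=-.473;S=scoopR(yaw,0)
for h in(.1,.05,.007):
    o=B+[0,0,h]-S.apply([-.067,0,.057]);p,R=tool_from_scoop(o,S);print("hang",h,p,R.as_euler('xyz'),delta(p0,R0,p,R))
```

```text
11.05 pos [ 0.4998 -0.0632  0.3942] rpy [-3.0531 -0.0001  0.2614] j [-0.29  0.05  1.04  0.09  2.1   1.06] F [ 0.3 -0.2 -1.3] w 0.0099 ff 30.0
lip [ 0.5095 -0.0994  0.2045] [-1.3093  0.7866  0.0002]
[0.0, 0.009, -0.017, 0.013, 0.0, 0.002] tcp [ 0.503 -0.073  0.41 ]
[0.0, -0.044, -0.031, -0.187, -0.0, 0.002] tcp [ 0.489 -0.023  0.429]
[0.0, -0.103, -0.054, -0.337, -0.0, 0.002] tcp [0.475 0.031 0.457]
[0.0, -0.148, -0.063, -0.487, -0.0, 0.002] tcp [0.464 0.073 0.47 ]
[0.0, -0.169, -0.061, -0.637, -0.0, 0.002] tcp [0.458 0.094 0.47 ]
hang 0.1 [ 0.5073 -0.2978  0.3534] [2.4435 0.     1.0978] [-0.0534  0.2313  0.0204 -0.7392  0.2572 -0.8178]
hang 0.05 [ 0.5073 -0.2978  0.3034] [2.4435 0.     1.0978] [-0.0534  0.2357  0.0702 -0.7392  0.2572 -0.8178]
hang 0.007 [ 0.5073 -0.2978  0.2604] [2.4435 0.     1.0978] [-0.0534  0.2395  0.113  -0.7392  0.2572 -0.8178]
```

Emit:
carry_out(
  commands=[
    [0, 0.002, -0.02, 0, 0, 0],
    [0, 0.004, -0.045, 0, 0, 0],
    [0, 0.006, -0.07, 0, 0, 0],
    [0, 0.008, -0.095, 0, 0, 0],
    [0, 0.01, -0.11, 0, 0, 0],
  ],
)

```text
time: 11.55
tool_pos: [0.505, -0.0829, 0.5049]
ee_rot: [-3.055, -0.002, 0.26]
wrist_force: [0.8, -0.2, -2.5]
width: 0.0096
finger_force: 30.0
```

```bash
cat >> go.py <<'E'
B=np.array([.5418,-.3155,.2]);YR=-.473
def hang(h,pitch=0,dx=0,dy=0):
    S=scoopR(YR,pitch);o=B+S.apply([dx,dy,0])+[0,0,h]-S.apply([-.067,0,.057]);return tool_from_scoop(o,S)
E
python3 - <<'E'
from go import *
p0,R0=show()
p,R=hang(.17);d=delta(p0,R0,p,R);print(d,p)
for f in np.arange(.1,1.01,.1): print((d*f).round(3).tolist())
s=snapshot("top");np.savez("last.npz",**s)
cv2.imwrite("pics/s.png",cv2.resize(s["img"][225:272,352:410],None,fx=10,fy=10,interpolation=2)[:,:,::-1])
E
```

```text
11.55 pos [ 0.505  -0.0829  0.5049] rpy [-3.0546 -0.0024  0.2605] j [-0.32  0.19  0.65  0.1   2.35  1.06] F [ 0.8 -0.2 -2.5] w 0.0096 ff 30.0
[-0.0533  0.2146  0.0629 -0.7367  0.2559 -0.819 ] [ 0.5073 -0.2978  0.4234]
[-0.005, 0.021, 0.006, -0.074, 0.026, -0.082]
[-0.011, 0.043, 0.013, -0.147, 0.051, -0.164]
[-0.016, 0.064, 0.019, -0.221, 0.077, -0.246]
[-0.021, 0.086, 0.025, -0.295, 0.102, -0.328]
[-0.027, 0.107, 0.031, -0.368, 0.128, -0.41]
[-0.032, 0.129, 0.038, -0.442, 0.154, -0.491]
[-0.037, 0.15, 0.044, -0.516, 0.179, -0.573]
[-0.043, 0.172, 0.05, -0.589, 0.205, -0.655]
[-0.048, 0.193, 0.057, -0.663, 0.23, -0.737]
[-0.053, 0.215, 0.063, -0.737, 0.256, -0.819]
```

View pics/s.png

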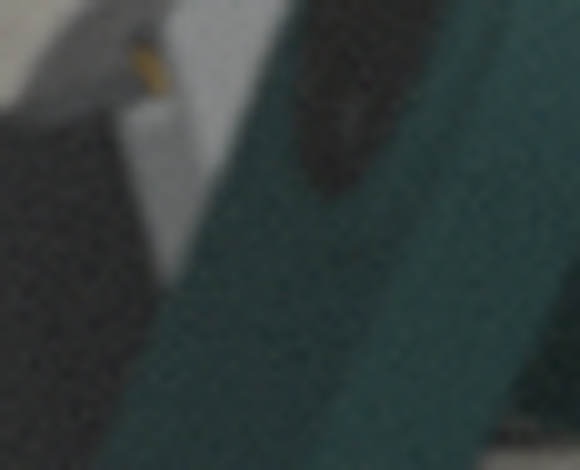

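The arm hides the funnel in this view, so I'll move on toward the rail and check the funnel from there.

Emit:
carry_out(
  commands=[
    [-0.005, 0.021, 0.006, -0.074, 0.026, -0.082],
    [-0.011, 0.043, 0.013, -0.147, 0.051, -0.164],
    [-0.016, 0.064, 0.019, -0.221, 0.077, -0.246],
    [-0.021, 0.086, 0.025, -0.295, 0.102, -0.328],
    [-0.027, 0.107, 0.031, -0.368, 0.128, -0.41],
  ],
)

```text
time: 12.1
tool_pos: [0.5055, -0.1904, 0.4612]
ee_rot: [2.837, -0.083, 0.684]
wrist_force: [-0.6, 0.7, -2.2]
width: 0.0102
finger_force: 30.0
```

Run:
```python
from go import *
p0,R0=show()
p,R=hang(.17);d=delta(p0,R0,p,R);print(d,p)
for f in np.arange(.25,1.01,.25): print((d*f).round(3).tolist())
```

```text
12.1 pos [ 0.5055 -0.1904  0.4612] rpy [ 2.8367 -0.0831  0.6838] j [-0.42 -0.09  1.07 -0.07  1.85  0.45] F [-0.6  0.7 -2.2] w 0.0102 ff 30.0
[-0.0694  0.0708  0.0559 -0.3702  0.1279 -0.4045] [ 0.5073 -0.2978  0.4234]
[-0.017, 0.018, 0.014, -0.093, 0.032, -0.101]
[-0.035, 0.035, 0.028, -0.185, 0.064, -0.202]
[-0.052, 0.053, 0.042, -0.278, 0.096, -0.303]
[-0.069, 0.071, 0.056, -0.37, 0.128, -0.405]
```

Emit:
carry_out(
  commands=[
    [-0.017, 0.018, 0.014, -0.093, 0.032, -0.101],
    [-0.035, 0.035, 0.028, -0.185, 0.064, -0.202],
    [-0.052, 0.053, 0.042, -0.278, 0.096, -0.303],
    [-0.069, 0.071, 0.056, -0.37, 0.128, -0.405],
    [-0.069, 0.071, 0.056, -0.37, 0.128, -0.405],
  ],
)

```text
time: 12.6
tool_pos: [0.503, -0.2989, 0.4147]
ee_rot: [2.459, -0.003, 1.089]
wrist_force: [-0.0, 0.0, -3.1]
width: 0.0098
finger_force: 30.0
```

Run:
```python
from go import *
p0,R0=show()
p,R=hang(.17);print(delta(p0,R0,p,R))
s=snapshot("top");np.savez("last.npz",**s);t=snapshot("scene");np.savez("sc.npz",**t)
a=cv2.resize(s["img"][200:290,340:500],None,fx=3.5,fy=3.5,interpolation=2);b=cv2.resize(t["img"][60:190,190:350],None,fx=2.18,fy=2.18,interpolation=2)
h=np.zeros((600,560,3),np.uint8);h[:a.shape[0]]=a;h[a.shape[0]:a.shape[0]+b.shape[0],:b.shape[1]]=b[:600-a.shape[0]]
cv2.imwrite("pics/t.png",h[:,:,::-1])
# bar re-measure relative to scoop slot in scene view
for n,s in(("top",s),("scene",t)):
    P=cloud(s);ok=s["range_z"]>0;r=np.hypot(P[...,0]-F[0],P[...,1]-F[1])
    o,S=scoop_pose(p0,R0);L=S.inv().apply((P-o).reshape(-1,3)).reshape(P.shape);g=s["img"].max(-1)
    inn=ok&(abs(L[...,1])<.028)&(L[...,0]>-.048)&(L[...,0]<.05)
    print(n,"in scoop: floor z",np.percentile(L[inn&(abs(L[...,2])<.05)][:,2],[5,50,95,99]),"caps over stem: z>.078 dark",int((ok&(r<.026)&(P[...,2]>.06)&(P[...,2]<.11)).sum()),int((ok&(r<.024)&(P[...,2]<.06)).sum()))
    q=P[ok&(r<.078)&(P[...,2]>.172)&(P[...,2]<.195)]
    print("  rim",cv2.minEnclosingCircle(q[:,:2].astype(np.float32)),np.percentile(q[:,2],[50,98]))
```

```text
12.6 pos [ 0.503  -0.2989  0.4147] rpy [ 2.4586 -0.0026  1.0889] j [-0.73 -0.31  1.47  0.16  1.32 -0.23] F [-0.   0.  -3.1] w 0.0098 ff 30.0
[ 0.0029  0.008  -0.0047 -0.0151  0.0036 -0.0085]
top in scoop: floor z [-0.0004  0.0025  0.0056  0.0069] caps over stem: z>.078 dark 11 203
  rim ((0.5207308530807495, -0.14141644537448883), 0.07454390078783035) [0.1804 0.1884]
scene in scoop: floor z [0.0068 0.0108 0.0431 0.047 ] caps over stem: z>.078 dark 61 0
  rim ((0.5198009014129639, -0.14050337672233582), 0.07641176134347916) [0.1818 0.1898]
```

View pics/t.png

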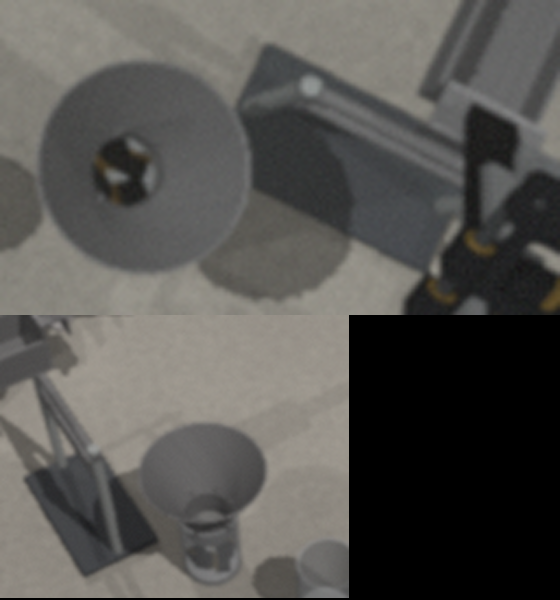

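The stem is clear at (127,170) with caps visible deep in the jar, the funnel is seated, and the scoop is empty. Next is the hang.

Emit:
carry_out(
  commands=[
    [0.003, 0.008, -0.005, -0.015, 0.004, -0.008],
    [0.003, 0.008, -0.005, -0.015, 0.004, -0.008],
    [0.003, 0.008, -0.005, -0.015, 0.004, -0.008],
    [0.003, 0.008, -0.005, -0.015, 0.004, -0.008],
    [0.003, 0.008, -0.005, -0.015, 0.004, -0.008],
  ],
)

```text
time: 13.2
tool_pos: [0.5116, -0.2962, 0.4333]
ee_rot: [2.43, 0.0, 1.103]
wrist_force: [-0.5, 0.3, -2.7]
width: 0.0096
finger_force: 30.0
```

Run:
```python
from go import *
p0,R0=show()
p,R=hang(.17);print(delta(p0,R0,p,R))
p,R=hang(.06);print(delta(p0,R0,p,R))
```

```text
13.2 pos [ 0.5116 -0.2962  0.4333] rpy [2.4305 0.0005 1.1028] j [-0.72 -0.31  1.45  0.17  1.31 -0.23] F [-0.5  0.3 -2.7] w 0.0096 ff 30.0
[-0.0035 -0.0088  0.0055  0.013  -0.0029  0.0041]
[-0.0034 -0.0806  0.0888  0.013  -0.0029  0.0041]
```

Emit:
carry_out(
  commands=[
    [-0.001, -0.016, 0.018, 0.004, -0.001, 0.001],
    [-0.002, -0.036, 0.04, 0.008, -0.002, 0.002],
    [-0.003, -0.056, 0.062, 0.013, -0.003, 0.004],
    [-0.0035, -0.072, 0.08, 0.013, -0.003, 0.004],
    [-0.0035, -0.0805, 0.089, 0.013, -0.003, 0.004],
  ],
)

```text
time: 13.7
tool_pos: [0.5062, -0.2978, 0.3092]
ee_rot: [2.449, -0.001, 1.097]
wrist_force: [1.2, 0.2, -2.3]
width: 0.01
finger_force: 30.0
```

Emit:
carry_out(
  commands=[
    [0, 0, 0, 0, 0, 0],
    [0, 0, 0, 0, 0, 0],
    [0, 0, 0, 0, 0, 0],
    [0, 0, 0, 0, 0, 0],
    [0, 0, 0, 0, 0, 0],
  ],
)

```text
time: 14.2
tool_pos: [0.5073, -0.2986, 0.3147]
ee_rot: [2.441, 0.001, 1.097]
wrist_force: [0.2, 0.4, -2.3]
width: 0.0102
finger_force: 30.0
```

Run:
```python
from go import *
p0,R0=show();o,S=scoop_pose(p0,R0)
hk=o+S.apply([-.067,0,.057]);Rr=Ro.from_euler('z',YR);print("hook in rail_bar",Rr.inv().apply(hk-B),S.as_euler('ZYX'))
for n in("top","scene"):
    s=snapshot(n);P=cloud(s);ok=s["range_z"]>0
    L=S.inv().apply((P-o).reshape(-1,3)).reshape(P.shape)
    q=L[ok&(abs(L[...,1])<.035)&(L[...,0]>-.1)&(L[...,0]<.07)&(L[...,2]>-.02)&(L[...,2]<.07)]
    print(n,len(q),"x",np.percentile(q[:,0],[1,99]),"y",np.percentile(q[:,1],[1,99]))
    # bridge/top-of-back-wall pixels
    b=q[(q[:,2]>.05)&(q[:,2]<.068)];print("  bridge x",np.percentile(b[:,0],[2,98]),"z",np.median(b[:,2]),len(b))
    T=Rr.inv().apply((P-B).reshape(-1,3)).reshape(P.shape)
    k=T[ok&(abs(T[...,1])<.075)&(abs(T[...,0])<.015)&(T[...,2]>-.004)&(T[...,2]<.012)];print("  bar across",np.percentile(k[:,0],[3,50,97]),"slope",np.polyfit(k[:,1],k[:,0],1),"z",np.percentile(k[:,2],[50,95]),len(k))
for a in[(.03,0,0),(.015,0,0),(.007,0,0),(.006,.1,.003),(.005,.2,.005)]:
    p,R=hang(*a);print(a,delta(p0,R0,p,R).round(4).tolist())
```

```text
14.2 pos [ 0.5073 -0.2986  0.3147] rpy [2.4414 0.0006 1.097 ] j [-0.72 -0.34  1.7   0.18  1.11 -0.27] F [ 0.2  0.4 -2.3] w 0.0102 ff 30.0
hook in rail_bar [ 0.0005 -0.0008  0.0614] [-0.4738 -0.0021 -0.0006]
top 1561 x [-0.0814  0.0538] y [-0.0319  0.0321]
  bridge x [-0.0815 -0.0521] z 0.06018090643332702 251
  bar across [-0.0057 -0.0003  0.0129] slope [-0.056   0.0029] z [0.0057 0.0113] 125
scene 1630 x [-0.0809  0.0528] y [-0.0326  0.0343]
  bridge x [-0.082  -0.0526] z 0.06067900220252051 194
  bar across [-0.0064  0.0006  0.0143] slope [-0.0357  0.0018] z [0.0068 0.0107] 125
(0.03, 0, 0) [0.0007, -0.0205, 0.0237, 0.0021, 0.001, -0.0002]
(0.015, 0, 0) [0.0007, -0.0301, 0.0351, 0.0021, 0.001, -0.0002]
(0.007, 0, 0) [0.0007, -0.0353, 0.0412, 0.0021, 0.001, -0.0002]
(0.006, 0.1, 0.003) [0.0008, -0.0273, 0.045, 0.1021, 0.001, -0.0003]
(0.005, 0.2, 0.005) [0.0008, -0.0205, 0.049, 0.2021, 0.001, -0.0003]
```

Emit:
carry_out(
  commands=[
    [0.0007, -0.008, 0.009, 0.002, 0.001, 0],
    [0.0007, -0.016, 0.018, 0.002, 0.001, 0],
    [0.0007, -0.0225, 0.026, 0.002, 0.001, 0],
    [0.0007, -0.028, 0.032, 0.002, 0.001, 0],
    [0.0007, -0.0315, 0.0365, 0.002, 0.001, 0],
  ],
)

```text
time: 14.8
tool_pos: [0.5067, -0.2974, 0.2638]
ee_rot: [2.446, -0.001, 1.098]
wrist_force: [-0.0, 0.6, 2.4]
width: 0.0102
finger_force: 30.0
```

Emit:
carry_out(
  commands=[
    [0, 0, 0, 0, 0, 0],
    [0, 0, 0, 0, 0, 0],
    [0, 0, 0, 0, 0, 0],
    [0, 0, 0, 0, 0, 0],
    [0, 0, 0, 0, 0, 0],
  ],
)

```text
time: 15.3
tool_pos: [0.5068, -0.2976, 0.2653]
ee_rot: [2.445, -0.0, 1.098]
wrist_force: [-0.1, 1.0, -2.0]
width: 0.0098
finger_force: 30.0
```

```bash
cat >> go.py <<'E'
def hk():
    p0,R0=show();o,S=scoop_pose(p0,R0);h=o+S.apply([-.067,0,.057])
    print("hook in bar",Ro.from_euler('z',YR).inv().apply(h-B),S.as_euler('ZYX'));return p0,R0
E
python3 - <<'E'
from go import *
p0,R0=hk()
for a in[(.012,0,0),(.01,.05,.0015),(.009,.1,.003),(.008,.15,.004),(.007,.2,.005),(.004,.2,.005)]:
    p,R=hang(*a);print(a,delta(p0,R0,p,R).round(4).tolist())
E
```

```text
15.3 pos [ 0.5068 -0.2976  0.2653] rpy [ 2.4451 -0.0005  1.0976] j [-0.72 -0.34  1.79  0.19  1.01 -0.29] F [-0.1  1.  -2. ] w 0.0098 ff 30.0
hook in bar [-0.0006  0.      0.0118] [-0.4732  0.0016  0.0005]
(0.012, 0, 0) [-0.0, 0.0005, 0.0003, -0.0016, -0.0002, -0.0004]
(0.01, 0.05, 0.0015) [-0.0, 0.0036, 0.0031, 0.0484, -0.0003, -0.0004]
(0.009, 0.1, 0.003) [-0.0, 0.0072, 0.0055, 0.0984, -0.0003, -0.0004]
(0.008, 0.15, 0.004) [-0.0, 0.0104, 0.0077, 0.1484, -0.0003, -0.0004]
(0.007, 0.2, 0.005) [-0.0, 0.0134, 0.0102, 0.1984, -0.0003, -0.0004]
(0.004, 0.2, 0.005) [-0.0, 0.0115, 0.0125, 0.1984, -0.0003, -0.0004]
```

Emit:
carry_out(
  commands=[
    [0, 0.0036, 0.0031, 0.048, 0, 0],
    [0, 0.0072, 0.0055, 0.098, 0, 0],
    [0, 0.0104, 0.0077, 0.148, 0, 0],
    [0, 0.0134, 0.0102, 0.198, 0, 0],
    [0, 0.0134, 0.0102, 0.198, 0, 0],
  ],
)

```text
time: 15.8
tool_pos: [0.5232, -0.306, 0.2668]
ee_rot: [2.642, -0.0, 1.098]
wrist_force: [0.5, 0.4, -1.2]
width: 0.0102
finger_force: 30.0
```

Emit:
carry_out(
  commands=[
    [0, 0, 0, 0, 0, 0],
    [0, 0, 0, 0, 0, 0],
    [0, 0, 0, 0, 0, 0],
    [0, 0, 0, 0, 0, 0],
    [0, 0, 0, 0, 0, 0],
  ],
)

```text
time: 16.3
tool_pos: [0.5217, -0.3052, 0.2662]
ee_rot: [2.642, -0.001, 1.098]
wrist_force: [1.7, -1.0, -1.0]
width: 0.0096
finger_force: 30.0
```

Run:
```python
from go import *
p0,R0=hk()
for a in[(.007,.2,.005),(.005,.21,.005)]:
    p,R=hang(*a);print(a,delta(p0,R0,p,R).round(4).tolist())
```

```text
16.3 pos [ 0.5217 -0.3052  0.2662] rpy [ 2.6421 -0.0006  1.0975] j [-0.68 -0.17  1.58  0.11  1.24 -0.22] F [ 1.7 -1.  -1. ] w 0.0096 ff 30.0
hook in bar [0.0049 0.0001 0.0061] [-0.4732  0.1986  0.0006]
(0.007, 0.2, 0.005) [-0.0001, 0.0, 0.0001, 0.0014, -0.0004, -0.0006]
(0.005, 0.21, 0.005) [-0.0001, -0.0003, 0.002, 0.0114, -0.0004, -0.0006]
```

Now close to contact. I'll open the fingers while holding position.

Emit:
carry_out(
  commands=[
    [0, 0, 0.001, 0.005, 0, 0],
    [0, 0, 0.001, 0.005, 0, 0],
    [0, 0, 0.001, 0.005, 0, 0],
    [0, 0, 0.001, 0.005, 0, 0],
    [0, 0, 0.001, 0.005, 0, 0],
  ],
)

```text
time: 16.8
tool_pos: [0.5224, -0.3055, 0.2661]
ee_rot: [2.647, -0.0, 1.098]
wrist_force: [-1.5, 0.7, 4.9]
width: 0.0097
finger_force: 30.0
```

Emit:
carry_out(
  commands=[
    [0, 0, 0, 0, 0, 0],
    [0, 0, 0, 0, 0, 0],
    [0, 0, 0, 0, 0, 0],
    [0, 0, 0, 0, 0, 0],
    [0, 0, 0, 0, 0, 0],
  ],
  jaw=0.6,
)

```text
time: 17.3
tool_pos: [0.522, -0.3053, 0.2643]
ee_rot: [2.649, -0.001, 1.098]
wrist_force: [0.2, -0.0, 0.7]
width: 0.0465
finger_force: 0.0
```

Emit:
carry_out(
  commands=[
    [0, 0, 0, 0, 0, 0],
    [0, 0, 0, 0, 0, 0],
    [0, 0, 0, 0, 0, 0],
    [0, 0, 0, 0, 0, 0],
    [0, 0, 0, 0, 0, 0],
  ],
  jaw=1,
)

```text
time: 17.8
tool_pos: [0.5222, -0.3054, 0.265]
ee_rot: [2.648, -0.001, 1.098]
wrist_force: [0.3, -0.3, 0.2]
width: 0.0867
finger_force: 0.0
```

Run:
```python
from go import *
p0,R0=hk();Rr=Ro.from_euler('z',YR)
for n in("top","scene"):
    s=snapshot(n);P=cloud(s);ok=s["range_z"]>0;g=s["img"].max(-1)
    T=Rr.inv().apply((P-B).reshape(-1,3)).reshape(P.shape)
    # side walls/floor region in rail frame
    b=ok&(abs(T[...,1])<.04)&(T[...,0]>.012)&(T[...,0]<.16)&(T[...,2]>-.12)&(T[...,2]<.02)
    q=T[b];print(n,len(q),"x",np.percentile(q[:,0],[1,99]),"y",np.percentile(q[:,1],[1,99]))
    f=q[(abs(q[:,1])<.025)&(q[:,0]>.03)&(q[:,0]<.11)];print("  floor slope dz/dx",np.polyfit(f[:,0],f[:,2],1) if len(f)>5 else None)
    w=q[(abs(abs(q[:,1])-.031)<.005)&(q[:,0]<.09)];print("  wall slope",np.polyfit(w[:,0],w[:,2],1) if len(w)>5 else None)
    h=T[ok&(g<62)&(abs(T[...,1])<.02)&(T[...,2]>.01)&(T[...,2]<.12)&(T[...,0]<.03)&(T[...,0]>-.1)];
    if len(h):print("  handle pts",len(h),h.mean(0),"slope dx/dz",np.polyfit(h[:,2],h[:,0],1))
print("retreat 120 in tool z")
```

```text
17.8 pos [ 0.5222 -0.3054  0.265 ] rpy [ 2.6483 -0.0006  1.0976] j [-0.68 -0.17  1.58  0.1   1.24 -0.22] F [ 0.3 -0.3  0.2] w 0.0867 ff 0.0
hook in bar [0.005  0.0001 0.0048] [-0.473   0.2048  0.0006]
top 896 x [0.0131 0.1124] y [-0.0314  0.0325]
  floor slope dz/dx [-0.2668 -0.0485]
  wall slope [-0.442  -0.0161]
  handle pts 161 [-0.0238  0.007   0.0705] slope dx/dz [-0.534   0.0139]
scene 1218 x [0.0128 0.111 ] y [-0.0323  0.035 ]
  floor slope dz/dx [-0.2655 -0.0468]
  wall slope [-0.3212 -0.0248]
  handle pts 474 [-0.0265  0.004   0.07  ] slope dx/dz [-0.5941  0.0151]
retreat 120 in tool z
```

The scoop hangs at its natural lean of about 0.26 rad. Backing the fingers straight off along the handle.

Emit:
carry_out(
  commands=[
    [0, 0, -0.008, 0, 0, 0],
    [0, 0, -0.022, 0, 0, 0],
    [0, 0, -0.04, 0, 0, 0],
    [0, 0, -0.06, 0, 0, 0],
    [0, 0, -0.08, 0, 0, 0],
  ],
)

```text
time: 18.4
tool_pos: [0.4878, -0.2878, 0.3377]
ee_rot: [2.647, -0.0, 1.098]
wrist_force: [-0.4, -0.7, -0.4]
width: 0.094
finger_force: 0.0
```

Emit:
carry_out(
  commands=[
    [0, 0, -0.02, 0, 0, 0],
    [0, 0, -0.04, 0, 0, 0],
    [0, 0, -0.06, 0, 0, 0],
    [0, 0, -0.08, 0, 0, 0],
    [0, 0, -0.09, 0, 0, 0],
  ],
)

```text
time: 18.9
tool_pos: [0.4498, -0.2685, 0.4189]
ee_rot: [2.643, 0.001, 1.098]
wrist_force: [0.2, -0.4, 1.0]
width: 0.0937
finger_force: 0.0
```

Emit:
carry_out(
  commands=[
    [0, 0, 0, 0, 0, 0],
    [0, 0, 0, 0, 0, 0],
    [0, 0, 0, 0, 0, 0],
    [0, 0, 0, 0, 0, 0],
    [0, 0, 0, 0, 0, 0],
  ],
)

```text
time: 19.4
tool_pos: [0.4505, -0.2688, 0.4135]
ee_rot: [2.65, -0.001, 1.098]
wrist_force: [-0.1, 0.7, -0.1]
width: 0.0941
finger_force: 0.0
```

Run:
```python
from go import *
p0,R0=show();Rr=Ro.from_euler('z',YR)
for n in("top","scene"):
    s=snapshot(n);P=cloud(s);ok=s["range_z"]>0;g=s["img"].max(-1)
    T=Rr.inv().apply((P-B).reshape(-1,3)).reshape(P.shape)
    q=T[ok&(abs(T[...,1])<.04)&(T[...,0]>.012)&(T[...,0]<.16)&(T[...,2]>-.12)&(T[...,2]<.02)]
    f=q[(abs(q[:,1])<.025)&(q[:,0]>.03)&(q[:,0]<.11)];print(n,"y",np.percentile(q[:,1],[1,99]),"floor slope",np.polyfit(f[:,0],f[:,2],1))
    r=np.hypot(P[...,0]-F[0],P[...,1]-F[1]);c=P[ok&(r<.078)&(P[...,2]>.172)&(P[...,2]<.195)]
    print("  rim",cv2.minEnclosingCircle(c[:,:2].astype(np.float32)),"stem max z",np.percentile(P[ok&(r<.02)&(P[...,2]<.11)][:,2],[50,99]) if n=="top" else "")
    # black/brass pixels inside stem or on table anywhere new
    d=((g<62)&ok&(P[...,2]<.06)&(P[...,2]>.006)&(r>.05)&(P[...,0]>.3)&(P[...,0]<.72)&(P[...,1]>-.6)&(P[...,1]<.5)).astype(np.uint8)
    k,l,st,ce=cv2.connectedComponentsWithStats(d);print("  dark low blobs",[(st[i,4],P[l==i].mean(0).round(3).tolist()) for i in range(1,k) if st[i,4]>15])
    if n=="top":
        a=s["img"];y,x=np.where(r<.028);print("  brass px in stem",int(((a[...,0].astype(int)-a[...,2]>35)&(r<.2)).sum()))
    for nm,(x,y) in dict(spare=(.513,.023),ba=(.76,.02),bb=(.74,.132),ct=(.74,-.088)).items():
        m=ok&(P[...,2]>.02)&(np.hypot(P[...,0]-x,P[...,1]-y)<.08)&(P[...,2]<.13);s0=load(n+"0.npz");P0=cloud(s0);m0=(s0["range_z"]>0)&(P0[...,2]>.02)&(np.hypot(P0[...,0]-x,P0[...,1]-y)<.08)&(P0[...,2]<.13)
        print("  ",nm,(P[m].mean(0)-P0[m0].mean(0)).round(4))
```

```text
19.4 pos [ 0.4505 -0.2688  0.4135] rpy [ 2.6502 -0.0011  1.0977] j [-0.73 -0.3   1.39  0.12  1.57 -0.22] F [-0.1  0.7 -0.1] w 0.0941 ff 0.0
top y [-0.0313  0.0326] floor slope [-0.2498 -0.0496]
  rim ((0.5207417011260986, -0.1413707435131073), 0.07462383806705475) stem max z [0.0321 0.049 ]
  dark low blobs [(np.int32(714), [0.529, -0.292, 0.012]), (np.int32(22), [0.54, -0.425, 0.012])]
  brass px in stem 26
   spare [ 0.     -0.0002  0.0003]
   ba [ 0.0002 -0.0002 -0.0003]
   bb [-0.0001  0.0001  0.0004]
   ct [ 0.0001 -0.0001 -0.0001]
scene y [-0.0322  0.0355] floor slope [-0.2662 -0.047 ]
  rim ((0.5202447175979614, -0.14032970368862152), 0.07635225355625153) stem max z 
  dark low blobs [(np.int32(369), [0.527, -0.265, 0.014]), (np.int32(310), [0.554, -0.328, 0.014])]
   spare [ 0.0001 -0.      0.0003]
   ba [-0.0005 -0.0004  0.0001]
   bb [ 0.0001 -0.      0.0001]
   ct [-0.0001 -0.0001  0.    ]
```

```bash
python3 -c "
from bench import *
print(close_job())"
```

```text
the job is handed in; nothing more can be done
None
```

I handed the job in at about 19 s: the caps are in the jar, the funnel is seated, the empty scoop hangs released on the upper bar and the other items did not move. I did not count the five caps one by one, but none were left in the scoop or funnel stem or seen on the table.

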